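# Refill the child-safe detergent tub

### The arm

A 6-joint arm with a two-finger parallel gripper is mounted at the origin on the work surface. World frame = base frame: x ahead of the robot, y to its left, z up, the work surface at z = 0. Lengths are in mm, angles in rad, forces in N, time in s.
With the tool pointing down it reaches from about 375 to 925 mm from the base axis. Payload 5.7 kg.
Tool frame: the origin (TCP) lies between the finger pads, 19 mm behind the fingertips; this is the grasp point; z points along the fingers, y is the line along which they close (so a half turn about z gives the same grasp; the last joint's range is limited). The gripper opens to 88 mm and grips with 3 to 60 N. Pads are 20 mm wide; open, the fingers measure 115 mm over their backs; the gripper's body (75 mm by 178 mm) begins 61 mm behind the grasp point.
Start: joints at [1.204, 0.359, 1.51, -0, 1.272, -0.115], TCP at [149.483, 581.05, 241.323] pointing down, gripper open.
Joint ranges: [-2.97, 2.97], [-1.01, 2.36], [0.21, 2.38], [-0.96, 4.11], [0.2, 2.71], [-2.98, 2.98]. Speed limits (rad/s): [2.39, 2.39, 3.14, 3.14, 3.14, 3.14].

### API

Orientations are given as a 3x3 rotation matrix whose columns are the frame's x, y, z axes.
In Python, from cell import manip, vision, ticket gives the robot as it stands (manip), with the cameras (vision) and the job (ticket).
- The arm moves only by the shell command python3 drive.py FILE, which reads ROWS from the file FILE. ROWS is a JSON list of rows, 1 to 8 of them, each written [[rx, ry, rz], [dx, dy, dz], opening]: a rotation vector rx, ry, rz in shares of 4 rad (1.0 is 4 rad), then dx, dy, dz in fractions of the full range, 1 being 600 mm, then the opening from 0.0 (shut) to 1.0 (fully open); each row shifts and turns the commanded pose from where the row before left it, along the tool's axes as they then stand; what a row does not reach is not made up. A row lasts 1/10 s, in which the tool goes at most 50 mm and 0.15 rad, less where a joint would pass 70% of its speed; a pose out of reach is approached as far as the arm can. The fingers move at their own pace and stop on an object; the grip force is fixed at half the most. Time passes only in rows, so rows that do not move let the fingers close. It prints the time, the measured TCP pose, the force, the opening and the grip force at its end. A shift or turn number past 1, either way, is cut back to 1. Input that does not fit is refused with a message, and nothing moves.
- manip.observe(): the state, without advancing time (a new reading comes with each control period).
- vision.camera(name): name is "side" or "top"; returns (picture, depth): 420x560x3 uint8, red, green, blue; 420x560 float32, mm along the optical axis (not along the pixel's ray), 0 where there is no reading.
- vision.camera_params(name): a dict with "vertical_fov" (degrees; the focal length in pixels is half the picture's height over the tangent of half this angle, whatever the lens; pixels are square), "cx", "cy" (the principal point, pixels), "distortion" ([k1, k2, p1, p2, k3] as OpenCV has them; the pictures are not rectified), "world_to_cam" (4x4, takes a point from world to camera coordinates). Camera axes: x right, y up, looking along -z (the intrinsics and any distortion apply to the point x, -y, -z); pixel columns grow to the right and rows downward; lengths in mm; the calibration is good to about 2 mm. A picture is of the moment at which its call begins. camera_params takes no time and is no camera call.
- ticket.job_done(): hands the job in; it is judged then, once.
The state is a dict: "time": time; "joint_positions": joint angles; "qd": joint speeds; "effort": joint torques, N m; "eef_pos": TCP position; "tcp_rot": TCP orientation; "force": force on the tool from outside, world axes, zero at the start; "torque": the same for the moment, N m; "gripper_width": opening from 0.0 (shut) to 1.0 (fully open); "grip_force": force on a finger pad.
Only numpy, scipy, OpenCV 4.12 (cv2) and the standard library are available. Lean on these libraries where they do the work, as an engineer would, in place of code of your own. Each camera call takes 0.05 s, during which the arm holds its last target. There are 200 camera calls.

### The job

Refill the blue child-safe detergent tub: squeeze the cap's two red tabs together, turn the cap anticlockwise until it comes free, and stand it flat on the wooden chopping board. Feel out the one used orange moisture absorber lying on the tub's floor and put it in the green waste caddy, and only then put every white detergent bar from the counter into the tub. Finally put the cap back on and turn it clockwise until both tabs spring out into their pockets, locked; let go, and leave the other kitchen things where they stand.

Things in the scene. Friction and masses are not known exactly. Their poses are not given: they have to be found in the camera images.
- tub: Round opaque blue tub fixed to the counter, open at the top under its cap. Origin: centre of its underside, on the counter; z up. Inner radius 70, wall 5, total height 75, floor 5 thick (inner depth 70). With lugs and posts it reaches to radius 97. It is the same after a half turn.
- tub_lug (a point): White bayonet lug on the outside of the tub at its +x side (another at -x): radius 74 to 84, tub z 62 to 67, 22 wide, with an end stop on its clockwise side. The point is its middle. The cap's feet lie under these lugs when locked.
- tub_pocket (a point): Pocket on the outside of the tub at its +y side (another at -y), between two yellow posts 20 apart, radius 87.5 to 97, tops at tub z 79. When locked, a bolt of the cap sits in each pocket and keeps the cap from turning. The point lies between the posts.
- cap: White cap, 0.19 to 0.31 kg. Origin: centre of the underside of its round plug (radius 68, tapered to 62 at the foot, 21 deep); z up. Disc of radius 78 from z 21 to 26, in the middle a white block 36 x 34 up to z 64 with the red tabs on its +y and -y sides. Locked: origin 54 above the tub's, on its axis, x axis along the tub's x or reversed. Elsewhere it stands flat on its plug.
- cap_foot (a point): Bayonet foot at the cap's +x side (another at -x): radius 80 to 92, 20 wide, cap z 1 to 26; the point is under its middle. With the cap down on the tub the feet pass under the lugs by turning only.
- cap_grip (a point): Point on the cap's axis 56 above its origin, a good TCP point to grip both tabs from above. Both tabs pressed 6 mm or more, the cap turns freely anticlockwise (seen from above) from locked; it lifts free once turned 0.35 to 1.0 rad (0.6 is good). It goes back the same way: set down turned by about 0.6, turned clockwise to 0, tabs let go.
- tab_a_face (a point): Centre of the outer face of the red tab on the cap's +y side: flat, upright, 24 wide, cap z 27 to 66; the point is at cap z 56, 33 from the axis when out. Grip both tabs across cap y: 66 over both when out, 50 fully pressed. Keep the fingertips above cap z 33: a red strip below runs out to the bolt (radius 87 to 93 when out, 14 wide, hanging to cap z 10).
- tab_b_face (a point): The same point on the tab on the cap's -y side.
- tab_a (a joint): Inward travel of the tab on the cap's +y side: 0 = sprung out, 0.008 = fully pressed. Spring 2 N at rest, 5 N pressed. It stays above 0.005 when let go with its bolt against a post instead of in its pocket.
- tab_b (a joint): The same for the tab on the cap's -y side.
- absorber: Used moisture absorber, the only loose part inside the tub: an orange stick with a black band, 70 x 22 x 16 (x, y, z), about 0.04 kg. Origin: centre of its underside. At the start it lies flat on the tub's floor, up to 30 from the centre, any yaw.
- bar1: Detergent bar, white with a blue stripe round its sides, 64 x 24 x 18 (x, y, z), about 0.06 kg, on the grey mat at first. Origin: centre of its underside (or upper face, if it rolls over). 2 to 4 bars are there; an absent one is None throughout. Under the cap the tub has 49 free above its floor: at most two layers of bars, lying flat.
- bar2: Detergent bar, white with a blue stripe round its sides, 64 x 24 x 18 (x, y, z), about 0.06 kg, on the grey mat at first. Origin: centre of its underside (or upper face, if it rolls over). 2 to 4 bars are there; an absent one is None throughout. Under the cap the tub has 49 free above its floor: at most two layers of bars, lying flat.
- bar3: Detergent bar, white with a blue stripe round its sides, 64 x 24 x 18 (x, y, z), about 0.06 kg, on the grey mat at first. Origin: centre of its underside (or upper face, if it rolls over). 2 to 4 bars are there; an absent one is None throughout. Under the cap the tub has 49 free above its floor: at most two layers of bars, lying flat.
- bar4: Detergent bar, white with a blue stripe round its sides, 64 x 24 x 18 (x, y, z), about 0.06 kg, on the grey mat at first. Origin: centre of its underside (or upper face, if it rolls over). 2 to 4 bars are there; an absent one is None throughout. Under the cap the tub has 49 free above its floor: at most two layers of bars, lying flat.
- mat: Grey mat fixed on the counter, 220 x 240 x 4 (x, y, z), where the bars lie. Origin: centre of its underside.
- board: Wooden chopping board fixed on the counter, 220 x 240 x 15 (x, y, z). Origin: centre of its underside. Its place and the mat's, left and right of the tub, may be swapped.
- caddy: Green open waste caddy fixed on the counter beyond the tub, 130 x 130 x 80 high, wall 4. Origin: centre of its underside.
- spoon: Bystander: wooden spoon lying beyond the caddy, about 200 long.
- spice: Bystander: small amber spice jar, 48 across, 60 high. Origin: centre of its underside.
- bowl: Bystander: small blue bowl, 84 across, 45 high. Origin: centre of its underside.
- mug: Bystander: white mug, 80 across, 85 high. Origin: centre of its underside.
- tin: Bystander: low food tin, 74 across, 60 high. Origin: centre of its underside.

How it is judged:
By the outcome, as a careful person would: the job done as asked, in the order asked, and still so for the second after the job is handed in, with the robot touching nothing.
Of bar1, bar2, bar3, bar4 only 2 to 4 are there at a start; the rules pass over those that are not, and their reading is None.
At some moment in a run one of bar1, bar2, bar3, bar4 may be knocked a few centimetres aside while the robot is not near it.
It also fails if it takes over 210 s, if anything falls off the work surface, if the arm or the gripper's body presses on something with over 40 N, if the wrist force passes 120 N, or if a joint passes its speed limit or range.

## Working session

There is one attempt and no reset: what is moved stays moved. The work goes in short steps, Python scripts to look and compute and a shell command to move; the robot and the scene stay as the last step left them, time stands still between calls to the robot, and variables do not carry over. Pictures are saved under pics/ and viewed, at most 14 in all, crops included, and the job is handed in when it is done.

```bash
ls; mkdir -p pics
python3 - <<'E'
from cell import manip, vision, ticket
import cv2
for n in("top","side"):
    p,d=vision.camera(n); cv2.imwrite(f"pics/{n}0.png",p[:,:,::-1]); print({k:v for k,v in vision.camera_params(n).items()})
o=manip.observe(); print(o)
E
```

```text
cell.py
drive.py
pics
{'vertical_fov': 55.37447392603751, 'cx': 282.8872729442247, 'cy': 211.81375022903774, 'distortion': array([0.01890214, 0.        , 0.        , 0.        , 0.        ]), 'world_to_cam': array([[-2.78293496e-02, -9.99602705e-01,  4.46755674e-03,
         2.63569334e+00],
       [ 9.76132830e-01, -2.62124102e-02,  2.15586659e-01,
        -5.92614573e+02],
       [-2.15383903e-01,  1.03605653e-02,  9.76474492e-01,
        -1.03258025e+03],
       [ 0.00000000e+00,  0.00000000e+00,  0.00000000e+00,
         1.00000000e+00]])}
{'vertical_fov': 49.29250720157859, 'cx': 278.74363932999256, 'cy': 212.34724063899276, 'distortion': array([0.00830357, 0.        , 0.        , 0.        , 0.        ]), 'world_to_cam': array([[-9.77588028e-01, -2.10517173e-01, -2.04139911e-03,
         5.47649247e+02],
       [ 1.54331798e-01, -7.23205249e-01,  6.73168526e-01,
        -1.56593217e+02],
       [-1.43189885e-01,  6.57766439e-01,  7.39486287e-01,
        -9.39461102e+02],
       [ 0.00000000e+00,  0.00000000e+00,  0.00000000e+00,
         1.00000000e+00]])}
{'time': 0.1, 'joint_positions': array([ 1.20388957e+00,  3.59449386e-01,  1.51133761e+00, -3.76002520e-06,
        1.27249558e+00, -1.15124378e-01]), 'qd': array([ 8.35654219e-04, -7.26618714e-04, -3.82396859e-03,  2.02319026e-04,
       -1.27655136e-03,  2.37200252e-06]), 'effort': array([-4.09759596e-04, -5.16356635e+01, -2.71405059e+01,  6.75536552e-02,
        2.74776213e-02, -2.75544852e-05]), 'eef_pos': array([149.28405064, 580.51107365, 240.57875473]), 'tcp_rot': array([[-9.68470134e-01,  2.49128956e-01, -6.02868734e-04],
       [ 2.49129612e-01,  9.68468866e-01, -1.57872763e-03],
       [ 1.90552833e-04, -1.67914302e-03, -9.99998572e-01]]), 'force': array([-0.08589213, -0.41335361, -0.02186144]), 'torque': array([ 0.0198032 , -0.03616869, -0.02423149]), 'grip_force': 0.0, 'gripper_width': 1.0020340653247104}
```

View pics/top0.png

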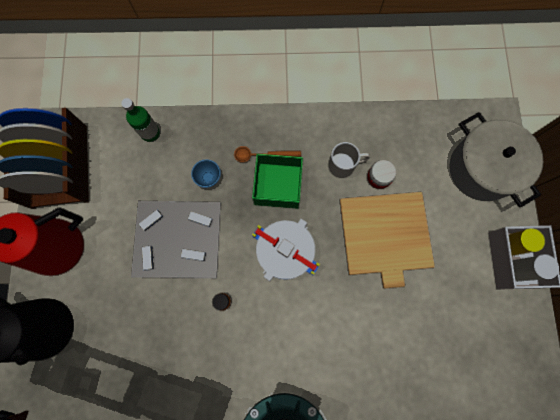

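View pics/side0.png

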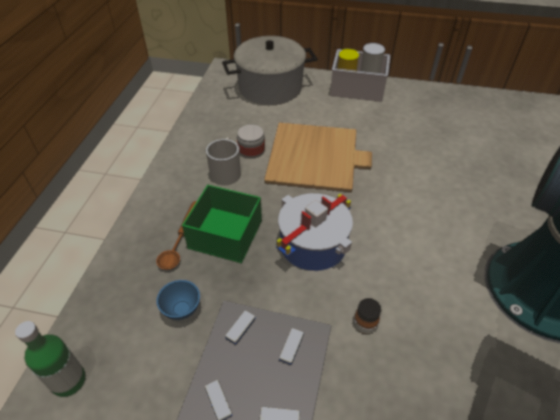

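The top view shows the mat with four bars at about (150,220), (200,219), (147,257) and (193,255). The cap and tub are at (286,249), the board at (387,233) and the caddy at (278,181). The side view shows the same layout, with the red strips running diagonally across the cap.

```bash
cat > h.py <<'E'
from cell import manip, vision, ticket
import numpy as np, cv2
from scipy.spatial.transform import Rotation as R
from scipy.optimize import least_squares
def cloud(n, save=None):
    p,d=vision.camera(n); c=vision.camera_params(n)
    if save: cv2.imwrite(save,p[:,:,::-1])
    f=p.shape[0]/2/np.tan(np.radians(c['vertical_fov']/2))
    K=np.array([[f,0,c['cx']],[0,f,c['cy']],[0,0,1]])
    v,u=np.mgrid[:420,:560]
    q=cv2.undistortPoints(np.stack([u,v],-1).reshape(-1,1,2).astype(float),K,c['distortion']).reshape(420,560,2)
    P=np.stack([q[...,0]*d,-q[...,1]*d,-d],-1)
    W=np.linalg.inv(c['world_to_cam'])
    P=P@W[:3,:3].T+W[:3,3]; P[d==0]=np.nan
    return p.astype(int),P
def bars(p,P,zl,zh,box,white=150,minpx=30):
    """flat-lying white objects: centre, yaw, size of top faces"""
    m=(p.min(-1)>white)&(P[...,2]>zl)&(P[...,2]<zh)&(P[...,0]>box[0])&(P[...,0]<box[1])&(P[...,1]>box[2])&(P[...,1]<box[3])
    n,l=cv2.connectedComponents(m.astype(np.uint8)); out=[]
    for i in range(1,n):
        q=P[l==i]
        if len(q)<minpx: continue
        c,s,a=cv2.minAreaRect(q[:,:2].astype(np.float32))
        a=np.radians(a)+(np.pi/2 if s[1]>s[0] else 0)
        a=(a+np.pi/2)%np.pi-np.pi/2
        out.append((np.round(c,1),round(a,3),np.round(s,1),round(np.median(q[:,2]),1),len(q)))
    return out
def circ(q,r=None):
    c0=q.mean(0)
    return least_squares(lambda x:np.hypot(*(q-x[:2]).T)-x[2],[*c0,r or 50],loss='soft_l1').x
def at(target,yaw,n=None):
    """rows to go: tool-frame delta to tool-down pose, closing line at yaw (world), straight"""
    o=manip.observe(); Rt=o['tcp_rot']; y=Rt[:,1]; cur=np.arctan2(y[1],y[0])
    dy=(yaw-cur+np.pi/2)%np.pi-np.pi/2
    Rg=R.from_euler('z',dy).as_matrix()@Rt
    # snap to exactly down
    x=Rg[:,0].copy();x[2]=0;x/=np.linalg.norm(x);z=np.array([0,0,-1.]);Rg=np.stack([x,np.cross(z,x),z],1)
    rv=R.from_matrix(Rt.T@Rg).as_rotvec()
    d=np.array(target)-o['eef_pos']
    print('tool d at start frame',np.round(Rt.T@d,1),'after turn',np.round(Rg.T@d,1),'rotvec',np.round(rv,3),'q6',round(o['joint_positions'][5],2),'t',o['time'],'tcp',np.round(o['eef_pos'],1),'yaw',round(cur,3))
E
python3 - <<'E'
from h import *
for n in("top","side"):
    p,P=cloud(n); x,y,z=np.moveaxis(P,-1,0)
    print(n)
    r,g,b=np.moveaxis(p,-1,0)
    red=(r>150)&(g<70)&(b<70)&(z>60)&(z<140)&(abs(y)<150)&(x<800)
    q=P[red]; print('red',len(q),q.mean(0).round(1))
    low=q[q[:,2]<100]
    u,s,vt=np.linalg.svd(low[:,:2]-low[:,:2].mean(0)); print('redaxis yaw',np.arctan2(vt[0,1],vt[0,0])%np.pi, low[:,:2].mean(0), np.percentile(low[:,2],[10,50,90]))
    c0=q[:,:2].mean(0); rr=np.hypot(x-c0[0],y-c0[1])
    disc=(p.min(-1)>130)&(rr<100)&(abs(z-80)<6)
    cs,_=cv2.findContours((disc|red).astype(np.uint8),cv2.RETR_EXTERNAL,cv2.CHAIN_APPROX_NONE)
    e=max(cs,key=len)[:,0]; qq=P[e[:,1],e[:,0]]; k=(abs(np.hypot(*(qq[:,:2]-c0).T)-78)<5)
    print('disc z',np.median(z[disc]),'circle',circ(qq[k,:2],78), k.sum())
    blk=(p.min(-1)>130)&(rr<40)&(abs(z-118)<6); print('block',P[blk].mean(0) if blk.any() else None, cv2.minAreaRect(P[blk][:,:2].astype(np.float32)) if blk.any() else None)
    yel=(r>130)&(g>110)&(b<80)&(rr<115)&(z>40)
    for i,l in [(0,0)]:
        a=P[yel]; print('yellow',len(a)); 
        th=np.arctan2(a[:,1]-c0[1],a[:,0]-c0[0])
        for w in np.unique(np.round(th/.15)): 
            s_=np.round(th/.15)==w; print('  ',a[s_].mean(0).round(1),s_.sum(), th[s_].mean().round(3))
    print('bars',*bars(p,P,12,35,(300,900,0,600)),sep='\n ')
    gm=(g>80)&(r<60)&(b<80)&(z<95)&(x>600)&(abs(y)<250)
    print('caddy',cv2.minAreaRect(P[gm&(z>70)][:,:2].astype(np.float32)),np.median(z[gm&(z>70)]))
    wood=(r>b+40)&(r>120)&(abs(z-15)<5)&(y<-80)&(x>400)&(x<800); print('board',cv2.minAreaRect(cv2.convexHull(P[wood][:,:2].astype(np.float32))))
E
```

```text
top
red 194 [487.1 -18.3  88.9]
redaxis yaw 0.9712234614325879 [486.91217338 -18.73001791] [83.20830982 85.85292247 88.29152115]
disc z 80.62341429387016 circle [488.39876351 -16.44494902  76.33063965] 154
block [489.01339089 -16.26300435 118.43353423] ((491.0838317871094, -13.99456787109375), (60.015472412109375, 34.97079086303711), 54.992454528808594)
yellow 20
   [424.8 -83.8  77.7] 2 -2.331
   [425.  -86.7  80.7] 3 -2.309
   [ 446.3 -100.3   80.3] 2 -2.032
   [ 449.  -100.6   78.8] 2 -2.004
   [553.3  51.7  79.6] 2 0.813
   [550.3  51.6  81.2] 4 0.836
   [530.2  67.5  78.2] 4 1.105
   [527.9  68.   80. ] 1 1.129
bars
 (array([589.3, 362.9]), np.float64(-0.869), array([21.3, 59.7]), np.float64(23.3), 152)
 (array([589.6, 223.9]), np.float64(1.236), array([61.8, 19.4]), np.float64(22.9), 145)
 (array([483.1, 367.1]), np.float64(0.124), array([59.9, 22.1]), np.float64(23.0), 165)
 (array([487.7, 241.6]), np.float64(1.381), array([60.3, 19.6]), np.float64(22.7), 151)
caddy ((686.8514404296875, -0.549652099609375), (128.8260955810547, 129.56289672851562), 83.92194366455078) 79.8822616
[... 602 characters left out ...]
8  79.1] 3 0.813
   [547.6  50.6  78.3] 2 0.831
   [528.5  63.   77.6] 2 1.113
   [526.9  65.9  78.4] 4 1.146
bars
 (array([586.9, 221.9]), np.float64(1.212), array([59.7, 21.1]), np.float64(21.5), 308)
 (array([485. , 238.9]), np.float64(1.384), array([61.7, 20.7]), np.float64(21.6), 346)
 (array([587.3, 362. ]), np.float64(-0.89), array([20.8, 60.8]), np.float64(21.7), 450)
 (array([480.5, 363.8]), np.float64(0.184), array([60.8, 18.8]), np.float64(21.8), 399)
caddy ((684.468505859375, -1.3476791381835938), (131.3701629638672, 128.29995727539062), 83.84418487548828) 78.91659480715441
board ((522.2230834960938, -307.2366638183594), (247.45205688476562, 244.9786834716797), 3.585078239440918)
```

```bash
python3 - <<'E'
from h import *
at((487.3,-17,200),0.972)
E
echo '[[[0,0,0],[0,0,0],1]]' > path.dat && python3 drive.py path.dat
```

```text
tool d at start frame [-476.2 -494.6   41.3] after turn [-616.  -303.2   40.8] rotvec [-0.001  0.     0.347] q6 -0.12 t 0.2 tcp [149.4 580.7 240.8] yaw 1.319
time: 0.3
eef_pos: [149.4, 580.9, 241.1]
tcp_rot: [[-0.968, 0.249, -0.0], [0.249, 0.968, -0.001], [0.0, -0.001, -1.0]]
force: [0.5, -0.1, -0.6]
gripper_width: 0.999
grip_force: 0.0
```

The rows are not in the units I measure in: shifts go in shares of 600 mm and turns go in shares of 4 rad. I convert before sending: -38.5 mm / 600 = -0.0642, -19 mm / 600 = -0.0317, 0.1157 rad / 4 = 0.0289.

```bash
echo '[[[0,0,0.0289],[0,0,0],1],[[0,0,0.0289],[0,0,0],1],[[0,0,0.0289],[0,0,0],1],[[0,0,0],[-0.0642,-0.0317,0.0042],1],[[0,0,0],[-0.0642,-0.0317,0.0042],1],[[0,0,0],[-0.0642,-0.0317,0.0042],1],[[0,0,0],[-0.0642,-0.0317,0.0042],1],[[0,0,0],[-0.0642,-0.0317,0.0042],1]]' > path.dat && python3 drive.py path.dat >/dev/null
echo '[[[0,0,0],[-0.0642,-0.0317,0.0042],1],[[0,0,0],[-0.0642,-0.0317,0.0042],1],[[0,0,0],[-0.0642,-0.0317,0.0042],1],[[0,0,0],[-0.0642,-0.0317,0.0042],1],[[0,0,0],[-0.0642,-0.0317,0.0042],1],[[0,0,0],[-0.0642,-0.0317,0.0042],1],[[0,0,0],[-0.0642,-0.0317,0.0042],1],[[0,0,0],[-0.0642,-0.0317,0.0042],1]]' > path.dat && python3 drive.py path.dat
echo '[[[0,0,0],[-0.0642,-0.0317,0.0042],1],[[0,0,0],[-0.0642,-0.0317,0.0042],1],[[0,0,0],[-0.0642,-0.0317,0.0042],1],[[0,0,0],[0,0,0],1],[[0,0,0],[0,0,0],1]]' > path.dat && python3 drive.py path.dat
python3 - <<'E'
from h import *
at((487.3,-17,110),0.972)
E
```

```text
time: 1.9
eef_pos: [424.4, 93.2, 209.0]
tcp_rot: [[-0.826, 0.564, 0.001], [0.564, 0.826, 0.0], [-0.001, 0.0, -1.0]]
force: [0.9, 0.8, -0.8]
gripper_width: 1.001
grip_force: 0.0
time: 2.4
eef_pos: [486.8, -17.8, 201.1]
tcp_rot: [[-0.825, 0.566, -0.001], [0.566, 0.825, 0.0], [0.001, -0.0, -1.0]]
force: [-0.9, -0.7, -0.1]
gripper_width: 1.002
grip_force: 0.0
tool d at start frame [-0.   1.  91.1] after turn [ 0.1  1.  91.1] rotvec [-0.    -0.001 -0.002] q6 -1.15 t 2.4 tcp [486.8 -17.8 201.1] yaw 0.97
```

In the tool's units: 30 mm / 600 = 0.05, 20 mm / 600 = 0.0333.

```bash
echo '[[[0,0,0],[0,0.0017,0.05],1],[[0,0,0],[0,0,0.05],1],[[0,0,0],[0,0,0.0333],1],[[0,0,0],[0,0,0.0167],1],[[0,0,0],[0,0,0],1]]' > path.dat && python3 drive.py path.dat
echo '[[[0,0,0],[0,0,0],0.2],[[0,0,0],[0,0,0],0.2],[[0,0,0],[0,0,0],0.2],[[0,0,0],[0,0,0],0.2],[[0,0,0],[0,0,0],0.2],[[0,0,0],[0,0,0],0.2],[[0,0,0],[0,0,0],0.2],[[0,0,0],[0,0,0],0.2]]' > path.dat && python3 drive.py path.dat
```

```text
time: 2.9
eef_pos: [485.9, -15.2, 110.5]
tcp_rot: [[-0.827, 0.563, -0.003], [0.563, 0.827, 0.001], [0.003, -0.001, -1.0]]
force: [-1.0, 0.1, -0.0]
gripper_width: 1.001
grip_force: 0.0
time: 3.7
eef_pos: [487.7, -17.1, 112.4]
tcp_rot: [[-0.826, 0.564, 0.001], [0.564, 0.826, -0.001], [-0.001, -0.0, -1.0]]
force: [-2.8, -1.1, 10.0]
gripper_width: 0.555
grip_force: 30.0
```

In the tool's units: -0.1 rad / 4 = -0.025.

```bash
echo '[[[0,0,-0.025],[0,0,0],0.2],[[0,0,-0.025],[0,0,0],0.2],[[0,0,-0.025],[0,0,0],0.2],[[0,0,0],[0,0,0],0.2]]' > path.dat && python3 drive.py path.dat
echo '[[[0,0,-0.025],[0,0,0],0.2],[[0,0,-0.025],[0,0,0],0.2],[[0,0,-0.025],[0,0,0],0.2],[[0,0,0],[0,0,0],0.2],[[0,0,0],[0,0,0],0.2]]' > path.dat && python3 drive.py path.dat
```

```text
time: 4.1
eef_pos: [488.8, -16.7, 112.5]
tcp_rot: [[-0.956, 0.293, 0.003], [0.293, 0.956, -0.0], [-0.003, 0.001, -1.0]]
force: [-0.9, 0.1, 7.4]
gripper_width: 0.551
grip_force: 30.0
time: 4.6
eef_pos: [488.8, -16.7, 112.5]
tcp_rot: [[-1.0, -0.001, 0.003], [-0.001, 1.0, -0.0], [-0.003, -0.0, -1.0]]
force: [-0.7, 0.7, 7.6]
gripper_width: 0.556
grip_force: 30.0
```

In the tool's units: -30 mm / 600 = -0.05, -20 mm / 600 = -0.0333.

```bash
echo '[[[0,0,0],[0,0,-0.0083],0.2],[[0,0,0],[0,0,-0.0167],0.2],[[0,0,0],[0,0,-0.025],0.2],[[0,0,0],[0,0,-0.0333],0.2],[[0,0,0],[0,0,-0.05],0.2],[[0,0,0],[0,0,-0.0167],0.2],[[0,0,0],[0,0,0],0.2],[[0,0,0],[0,0,0],0.2]]' > path.dat && python3 drive.py path.dat
python3 - <<'E'
from h import *
at((532,-306,150),1.571)
p,P=cloud('top','pics/t1.png')
E
```

```text
time: 5.4
eef_pos: [486.9, -16.4, 200.7]
tcp_rot: [[-1.0, -0.001, -0.001], [-0.001, 1.0, 0.0], [0.001, 0.0, -1.0]]
force: [-1.4, 0.1, -2.3]
gripper_width: 0.548
grip_force: 30.0
tool d at start frame [ -44.9 -289.7   50.7] after turn [ -45.1 -289.6   50.7] rotvec [ 0.    -0.001  0.001] q6 -1.75 t 5.4 tcp [486.9 -16.4 200.7] yaw 1.572
```

View pics/t1.png

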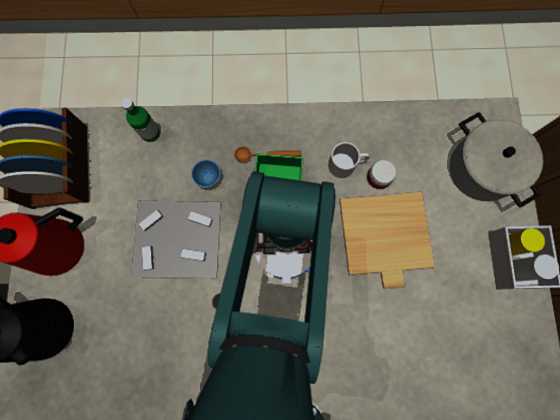

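The top view shows the arm over the tub with the cap below the gripper. The board, at about (387,233), is clear. Next I carry the cap there.

In the tool's units: -41.4 mm / 600 = -0.069, 20 mm / 600 = 0.0333.

```bash
echo '[[[0,0,0],[-0.0083,-0.069,0],0.2],[[0,0,0],[-0.0083,-0.069,0],0.2],[[0,0,0],[-0.0083,-0.069,0],0.2],[[0,0,0],[-0.0083,-0.069,0],0.2],[[0,0,0],[-0.01,-0.069,0],0.2],[[0,0,0],[-0.01,-0.069,0.0167],0.2],[[0,0,0],[-0.01,-0.069,0.0333],0.2],[[0,0,0],[0,0,0.0333],0.2]]' > path.dat && python3 drive.py path.dat
echo '[[[0,0,0],[0,0,0.0333],0.2],[[0,0,0],[0,0,0.0333],0.2],[[0,0,0],[0,0,0.0333],0.2],[[0,0,0],[0,0,0.0167],0.2],[[0,0,0],[0,0,0],0.2],[[0,0,0],[0,0,0],0.2]]' > path.dat && python3 drive.py path.dat
```

```text
time: 6.25
eef_pos: [526.7, -312.1, 149.6]
tcp_rot: [[-1.0, 0.002, 0.002], [0.002, 1.0, -0.003], [-0.002, -0.003, -1.0]]
force: [0.5, 0.3, -3.1]
gripper_width: 0.551
grip_force: 30.0
time: 6.85
eef_pos: [525.7, -306.2, 81.2]
tcp_rot: [[-1.0, -0.001, -0.001], [-0.001, 1.0, 0.0], [0.001, 0.0, -1.0]]
force: [0.0, -0.2, -3.0]
gripper_width: 0.553
grip_force: 30.0
```

In the tool's units: 3 mm / 600 = 0.005, 2 mm / 600 = 0.0033.

```bash
echo '[[[0,0,0],[0,0,0.005],0.2],[[0,0,0],[0,0,0.0033],0.2],[[0,0,0],[0,0,0.0017],0.2],[[0,0,0],[0,0,0.0017],0.2],[[0,0,0],[0,0,0],0.2]]' > path.dat && python3 drive.py path.dat
echo '[[[0,0,0],[0,0,0.0017],0.2],[[0,0,0],[0,0,0],0.2]]' > path.dat && python3 drive.py path.dat
```

```text
time: 7.35
eef_pos: [525.8, -306.2, 74.5]
tcp_rot: [[-1.0, -0.001, 0.0], [-0.001, 1.0, -0.0], [-0.0, -0.0, -1.0]]
force: [0.0, 0.4, -3.3]
gripper_width: 0.549
grip_force: 30.0
time: 7.55
eef_pos: [525.9, -306.3, 73.6]
tcp_rot: [[-1.0, -0.001, 0.0], [-0.001, 1.0, -0.0], [-0.0, -0.0, -1.0]]
force: [-0.2, -1.4, -1.8]
gripper_width: 0.551
grip_force: 30.0
```

In the tool's units: 0.6 mm / 600 = 0.001.

```bash
echo '[[[0,0,0],[0,0,0.001],0.2],[[0,0,0],[0,0,0],0.2],[[0,0,0],[0,0,0],1],[[0,0,0],[0,0,0],1],[[0,0,0],[0,0,0],1],[[0,0,0],[0,0,0],1],[[0,0,0],[0,0,0],1],[[0,0,0],[0,0,0],1]]' > path.dat && python3 drive.py path.dat
echo '[[[0,0,0],[0,0,-0.0167],1],[[0,0,0],[0,0,-0.0333],1],[[0,0,0],[0,0,-0.0667],1],[[0,0,0],[0,0,-0.0833],1],[[0,0,0],[0,0,-0.0833],1],[[0,0,0],[0,0,-0.0167],1]]' > path.dat && python3 drive.py path.dat
python3 - <<'E'
from h import *
for n in("top","side"):
    p,P=cloud(n,f'pics/{n}2.png'); x,y,z=np.moveaxis(P,-1,0); r,g,b=np.moveaxis(p,-1,0)
    rr=np.hypot(x-487.8,y+17)
    m=(rr<68)&(z>0)&(z<50); print(n,'in tub',m.sum())
    o=m&(r>g+40)&(r>b+50); q=P[o]; print('orange',len(q))
    if len(q)>20: print(cv2.minAreaRect(q[:,:2].astype(np.float32)),q.mean(0))
    wall=(b>r+30)&(rr>60)&(rr<85)&(z>70)&(z<80); print('rim',circ(P[wall][:,:2],72),wall.sum())
E
```

```text
time: 8.35
eef_pos: [525.8, -306.2, 72.6]
tcp_rot: [[-1.0, -0.001, -0.0], [-0.001, 1.0, 0.0], [0.0, 0.0, -1.0]]
force: [0.4, -0.0, -0.1]
gripper_width: 0.995
grip_force: 0.0
time: 8.95
eef_pos: [528.6, -308.2, 260.2]
tcp_rot: [[-1.0, -0.001, 0.009], [-0.001, 1.0, -0.007], [-0.009, -0.007, -1.0]]
force: [0.8, 0.1, 0.2]
gripper_width: 0.998
grip_force: 0.0
top in tub 1757
orange 155
((478.6144104003906, -4.076873779296875), (19.959089279174805, 68.00051879882812), 71.05718231201172) [475.13461406  -3.00231033  20.92148337]
rim [488.78077769 -15.5927009   72.07536531] 336
side in tub 1138
orange 142
((481.7198486328125, -6.544233322143555), (22.7265625, 57.01494598388672), 75.63900756835938) [482.21395977  -6.62216532  20.42404665]
rim [486.41626008 -16.54833507  72.08569418] 571
```

Run:
```python
import cv2
a=cv2.imread('pics/top2.png')[195:305,220:420]; b=cv2.imread('pics/side2.png')[180:290,250:380]
a=cv2.resize(a,None,fx=3.5,fy=3.5);b=cv2.resize(b,None,fx=2,fy=2); b=cv2.copyMakeBorder(b,0,0,0,a.shape[1]-b.shape[1],cv2.BORDER_CONSTANT)
cv2.imwrite('pics/c2.png',cv2.resize(cv2.vconcat([a,b]),None,fx=.9,fy=.9))
from h import *
at((477.5,-5,200),-0.33+np.pi/2)
```

```text
tool d at start frame [ 49.5 302.4  54.7] after turn [144.8 269.8  56. ] rotvec [-0.003  0.005  0.331] q6 -2.21 t 9.05 tcp [ 527.1 -307.1  256. ] yaw 1.572
```

View pics/c2.png

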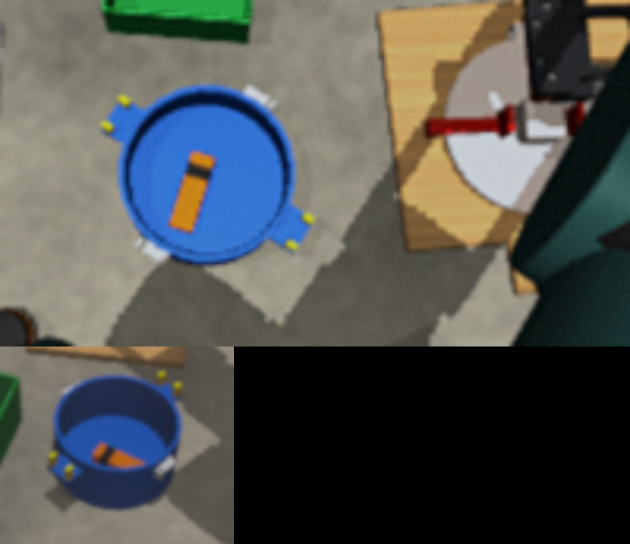

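The crop shows the tub open. The orange absorber is lying flat at about top pixel (274,250) with its black band visible. The cap is standing on the board. I'll go in with the gripper half open.

In the tool's units: 39 mm / 600 = 0.065, 38 mm / 600 = 0.0633, 0.11 rad / 4 = 0.0275.

```bash
echo '[[[0,0,0.0275],[0,0,0],0.5],[[0,0,0.0275],[0,0,0],0.5],[[0,0,0.0275],[0,0,0],0.5],[[0,0,0],[0.035,0.065,0.0133],0.5],[[0,0,0],[0.035,0.065,0.0133],0.5],[[0,0,0],[0.035,0.0633,0.0133],0.5],[[0,0,0],[0.0333,0.0633,0.0133],0.5],[[0,0,0],[0.0333,0.0633,0.0133],0.5]]' > path.dat && python3 drive.py path.dat >/dev/null
echo '[[[0,0,0],[0.035,0.065,0.0133],0.5],[[0,0,0],[0.0333,0.0633,0.0133],0.5],[[0,0,0],[0,0,0],0.5],[[0,0,0],[0,0,0],0.5]]' > path.dat && python3 drive.py path.dat
python3 - <<'E'
from h import *
at((479.5,-5.7,28),-0.33+np.pi/2)
E
```

```text
time: 10.25
eef_pos: [474.8, -4.3, 195.2]
tcp_rot: [[-0.947, 0.32, -0.003], [0.32, 0.947, 0.0], [0.003, -0.001, -1.0]]
force: [-0.0, 0.5, 0.6]
gripper_width: 0.5
grip_force: 0.0
tool d at start frame [ -5.4   0.4 167.2] after turn [ -4.9   0.2 167.2] rotvec [-0.001 -0.003  0.004] q6 -1.4 t 10.25 tcp [474.8  -4.3 195.2] yaw 1.245
```

In the tool's units: 40 mm / 600 = 0.0667, 30 mm / 600 = 0.05.

```bash
echo '[[[0,0,0],[-0.0083,0,0.0667],0.5],[[0,0,0],[0,0,0.0667],0.5],[[0,0,0],[0,0,0.05],0.5],[[0,0,0],[0,0,0.0417],0.5],[[0,0,0],[0,0,0.025],0.5],[[0,0,0],[0,0,0.0167],0.5],[[0,0,0],[0,0,0.0083],0.5],[[0,0,0],[0,0,0],0.5]]' > path.dat && python3 drive.py path.dat
echo '[[[0,0,0],[0,0,0.0017],0.5],[[0,0,0],[0,0,0],0],[[0,0,0],[0,0,0],0],[[0,0,0],[0,0,0],0],[[0,0,0],[0,0,0],0],[[0,0,0],[0,0,0],0]]' > path.dat && python3 drive.py path.dat
```

```text
time: 11.05
eef_pos: [481.1, -7.4, 31.4]
tcp_rot: [[-0.946, 0.324, -0.001], [0.324, 0.946, -0.0], [0.001, -0.0, -1.0]]
force: [0.5, 0.7, -0.1]
gripper_width: 0.499
grip_force: 0.0
time: 11.65
eef_pos: [481.4, -6.7, 31.2]
tcp_rot: [[-0.946, 0.323, 0.001], [0.323, 0.946, -0.0], [-0.001, 0.0, -1.0]]
force: [-0.9, 0.8, 6.8]
gripper_width: 0.248
grip_force: 30.0
```

In the tool's units: -40 mm / 600 = -0.0667, -30 mm / 600 = -0.05.

```bash
echo '[[[0,0,0],[0,0,-0.0167],0],[[0,0,0],[0,0,-0.0333],0],[[0,0,0],[0,0,-0.0667],0],[[0,0,0],[0,0,-0.0667],0],[[0,0,0],[0,0,-0.05],0],[[0,0,0],[0,0,0],0]]' > path.dat && python3 drive.py path.dat
python3 - <<'E'
from h import *
at((685.5,-1,60),1.245)
E
```

```text
time: 12.25
eef_pos: [483.9, -7.1, 175.1]
tcp_rot: [[-0.946, 0.323, 0.008], [0.323, 0.946, -0.001], [-0.008, 0.001, -1.0]]
force: [0.6, -0.3, -0.9]
gripper_width: 0.25
grip_force: 30.0
tool d at start frame [-187.9   70.7  116.8] after turn [-189.    70.3  115.1] rotvec [ 0.001  0.008 -0.003] q6 -1.4 t 12.25 tcp [483.9  -7.1 175.1] yaw 1.242
```

In the tool's units: 40 mm / 600 = 0.0667, -38 mm / 600 = -0.0633.

```bash
echo '[[[0,0,0],[-0.0633,0.0233,0],0],[[0,0,0],[-0.0633,0.0233,0],0],[[0,0,0],[-0.0633,0.0233,0],0],[[0,0,0],[-0.0633,0.0233,0],0],[[0,0,0],[-0.0633,0.0233,0],0],[[0,0,0],[0,0,0.05],0],[[0,0,0],[0,0,0.0667],0],[[0,0,0],[0,0,0.0583],0]]' > path.dat && python3 drive.py path.dat
echo '[[[0,0,0],[0,0,0.0167],0],[[0,0,0],[0,0,0],0],[[0,0,0],[0,0,0],0.5],[[0,0,0],[0,0,0],0.5],[[0,0,0],[0,0,0],0.5],[[0,0,0],[0,0,0],0.5]]' > path.dat && python3 drive.py path.dat
echo '[[[0,0,0],[0,0,-0.0333],0.5],[[0,0,0],[0,0,-0.0833],0.5],[[0,0,0],[0,0,-0.0833],0.5],[[0,0,0],[0,0,-0.05],0.5],[[0,0,0],[0,0,0],0.5]]' > path.dat && python3 drive.py path.dat
python3 - <<'E'
from h import *
p,P=cloud('side','pics/s3.png'); x,y,z=np.moveaxis(P,-1,0); r,g,b=np.moveaxis(p,-1,0)
o=(r>g+40)&(r>b+50)&(abs(x-686)<64)&(abs(y)<64); print('orange in caddy',o.sum(),P[o].mean(0))
for n in('top','side'):
    p,P=cloud(n); print(n,*bars(p,P,12,35,(300,900,120,600)),sep='\n ')
at((588,222.9,120),1.224-np.pi/2)
E
```

```text
time: 13.05
eef_pos: [682.6, -1.8, 63.0]
tcp_rot: [[-0.946, 0.323, -0.002], [0.323, 0.946, 0.0], [0.002, -0.001, -1.0]]
force: [0.7, 0.0, -0.8]
gripper_width: 0.245
grip_force: 30.0
time: 13.65
eef_pos: [684.4, -2.0, 57.3]
tcp_rot: [[-0.946, 0.323, 0.002], [0.323, 0.946, -0.0], [-0.002, 0.0, -1.0]]
force: [-0.1, 0.1, -0.4]
gripper_width: 0.494
grip_force: 0.0
time: 14.15
eef_pos: [687.1, -2.2, 212.6]
tcp_rot: [[-0.946, 0.323, 0.011], [0.323, 0.946, -0.001], [-0.011, 0.002, -1.0]]
force: [0.5, -0.6, 0.2]
gripper_width: 0.505
grip_force: 0.0
orange in caddy 187 [ 6.73767690e+02 -1.33460085e-01  3.99213886e+01]
top
 (array([590.8, 363.6]), np.float64(-0.896), array([25.4, 62.1]), np.float64(23.0), 187)
 (array([590.3, 223.7]), np.float64(1.209), array([63.7, 23.9]), np.float64(22.9), 188)
 (array([483.3, 367.8]), np.float64(0.084), array([63.6, 23.9]), np.float64(22.7), 194)
 (array([491.7, 259.6]), np.float64(1.412), array([26.8, 23.2]), np.float64(22.0), 81)
side
 (array([587.5, 221.8]), np.float64(1.209), array([62.5, 25.1]), np.float64(21.6), 370)
 (array([485.5, 239. ]), np.float64(1.4), array([64.6, 23.7]), np.float64(21.7), 411)
 (array([587.5, 361.7]), np.float64(-0.893), array([23.8, 63.9]), np.float64(21.7), 536)
 (array([481.5, 362.8]), np.float64(0.204), array([62.5, 20.1]), np.float64(22.0), 444)
tool d at start frame [162.3 182.1  85.3] after turn [-179.1  165.6   85.2] rotvec [ 0.000e+00 -1.000e-03 -1.553e+00] q6 -1.35 t 14.3 tcp [682.8  -1.8 205.2] yaw 1.242
```

In the tool's units: 31 mm / 600 = 0.0517, 30 mm / 600 = 0.05, 0.145 rad / 4 = 0.0363.

```bash
echo '[[[0,0,0],[0.045,0.05,0],0.5],[[0,0,0],[0.045,0.05,0],0.5],[[0,0,0],[0.045,0.05,0],0.5],[[0,0,0],[0.045,0.05,0],0.5],[[0,0,0],[0.045,0.0517,0],0.5],[[0,0,0],[0.045,0.0517,0],0.5],[[0,0,0.0363],[0,0,0.0083],0.5],[[0,0,0.0363],[0,0,0.0083],0.5]]' > path.dat && python3 drive.py path.dat >/dev/null
echo '[[[0,0,0.0363],[0,0,0.0083],0.5],[[0,0,0.0363],[0,0,0.0083],0.5],[[0,0,0.0363],[0,0,0.0083],0.5],[[0,0,0.0363],[0,0,0.0167],0.5],[[0,0,0.0363],[0,0,0.0167],0.5],[[0,0,0.0363],[0,0,0.0167],0.5],[[0,0,0.0363],[0,0,0.0167],0.5],[[0,0,0.0363],[0,0,0.0167],0.5]]' > path.dat && python3 drive.py path.dat >/dev/null
echo '[[[0,0,0.0363],[0,0,0.0167],0.5],[[0,0,0],[0,0,0],0.5],[[0,0,0],[0,0,0],0.5]]' > path.dat && python3 drive.py path.dat
python3 - <<'E'
from h import *
at((588.8,222.5,26),1.209-np.pi/2)
E
```

```text
time: 16.2
eef_pos: [587.8, 222.4, 119.2]
tcp_rot: [[0.342, 0.94, -0.003], [0.94, -0.342, -0.001], [-0.002, -0.003, -1.0]]
force: [1.0, -0.3, 0.5]
gripper_width: 0.502
grip_force: 0.0
tool d at start frame [ 0.6  1.1 93.2] after turn [ 0.5  0.9 93.2] rotvec [-0.003  0.002  0.013] q6 0.6 t 16.2 tcp [587.8 222.4 119.2] yaw -0.349
```

View pics/s3.png

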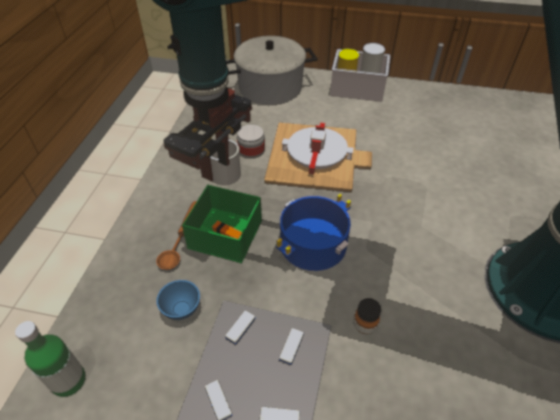

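The side view shows the absorber lying in the caddy at about (228,230), the cap on the board at (317,147), and the tub empty. Next is bar A.

In the tool's units: 40 mm / 600 = 0.0667, 30 mm / 600 = 0.05, 0.013 rad / 4 = 0.0033.

```bash
echo '[[[0,0,0.0033],[0,0.0017,0.0667],0.5],[[0,0,0],[0,0,0.05],0.5],[[0,0,0],[0,0,0.025],0.5],[[0,0,0],[0,0,0.01],0.5],[[0,0,0],[0,0,0.0033],0.5],[[0,0,0],[0,0,0],0.5]]' > path.dat && python3 drive.py path.dat
echo '[[[0,0,0],[0,0,0],0],[[0,0,0],[0,0,0],0],[[0,0,0],[0,0,0],0],[[0,0,0],[0,0,0],0],[[0,0,0],[0,0,0],0]]' > path.dat && python3 drive.py path.dat
echo '[[[0,0,0],[0,0,-0.0167],0],[[0,0,0],[0,0,-0.05],0],[[0,0,0],[0,0,-0.0833],0],[[0,0,0],[0,0,-0.0833],0],[[0,0,0],[0,0,0],0]]' > path.dat && python3 drive.py path.dat
python3 - <<'E'
from h import *
at((513.6,-16.5,100),0)
E
```

```text
time: 16.8
eef_pos: [590.8, 222.6, 28.6]
tcp_rot: [[0.357, 0.934, 0.001], [0.934, -0.357, 0.0], [0.001, 0.001, -1.0]]
force: [0.2, 0.4, -0.5]
gripper_width: 0.503
grip_force: 0.0
time: 17.3
eef_pos: [590.3, 222.5, 28.6]
tcp_rot: [[0.358, 0.934, 0.001], [0.934, -0.358, 0.0], [0.001, 0.001, -1.0]]
force: [-0.5, 0.5, 5.9]
gripper_width: 0.272
grip_force: 30.0
time: 17.8
eef_pos: [594.8, 223.7, 175.7]
tcp_rot: [[0.358, 0.934, 0.013], [0.934, -0.358, 0.003], [0.008, 0.011, -1.0]]
force: [1.2, 0.2, -0.4]
gripper_width: 0.271
grip_force: 30.0
tool d at start frame [-253.9    9.3   73.9] after turn [-240.2  -81.2   75.7] rotvec [ 0.012 -0.006 -0.366] q6 0.62 t 17.8 tcp [594.8 223.7 175.7] yaw -0.366
```

In the tool's units: -40 mm / 600 = -0.0667, -13.5 mm / 600 = -0.0225, -0.122 rad / 4 = -0.0305.

```bash
echo '[[[0,0,-0.0305],[0,0,0],0],[[0,0,-0.0305],[0,0,0],0],[[0,0,-0.0305],[0,0,0],0],[[0,0,0],[-0.0667,-0.0225,0],0],[[0,0,0],[-0.0667,-0.0225,0],0],[[0,0,0],[-0.0667,-0.0225,0],0],[[0,0,0],[-0.0667,-0.0225,0],0],[[0,0,0],[-0.0667,-0.0225,0.0333],0]]' > path.dat && python3 drive.py path.dat >/dev/null
echo '[[[0,0,0],[-0.0667,-0.0225,0.0333],0],[[0,0,0],[0,0,0.05],0],[[0,0,0],[0,0,0],0],[[0,0,0],[0,0,0],0]]' > path.dat && python3 drive.py path.dat
python3 - <<'E'
from h import *
at((513.6,-16.5,30),0)
E
```

```text
time: 19.0
eef_pos: [508.5, -17.4, 97.7]
tcp_rot: [[0.0, 1.0, -0.002], [1.0, -0.0, 0.0], [0.0, -0.002, -1.0]]
force: [-0.5, 0.4, -0.8]
gripper_width: 0.271
grip_force: 30.0
tool d at start frame [ 0.9  5.2 67.7] after turn [ 0.9  5.1 67.7] rotvec [-0.002 -0.    -0.   ] q6 -0.17 t 19.0 tcp [508.5 -17.4  97.7] yaw -0.0
```

In the tool's units: 20 mm / 600 = 0.0333, 15 mm / 600 = 0.025.

```bash
echo '[[[0,0,0],[0.0017,0.0083,0.025],0],[[0,0,0],[0,0,0.0333],0],[[0,0,0],[0,0,0.0333],0],[[0,0,0],[0,0,0.0133],0],[[0,0,0],[0,0,0.005],0],[[0,0,0],[0,0,0],0]]' > path.dat && python3 drive.py path.dat
echo '[[[0,0,0],[0,0,0.0017],0],[[0,0,0],[0,0,0],0]]' > path.dat && python3 drive.py path.dat
```

```text
time: 19.6
eef_pos: [514.6, -16.3, 32.4]
tcp_rot: [[-0.001, 1.0, 0.001], [1.0, 0.001, -0.0], [-0.0, 0.001, -1.0]]
force: [0.5, 0.1, -1.0]
gripper_width: 0.275
grip_force: 30.0
time: 19.8
eef_pos: [514.6, -16.7, 31.5]
tcp_rot: [[-0.0, 1.0, 0.001], [1.0, 0.0, -0.0], [-0.0, 0.001, -1.0]]
force: [0.4, 0.3, 0.3]
gripper_width: 0.269
grip_force: 30.0
```

In the tool's units: -50 mm / 600 = -0.0833, -40 mm / 600 = -0.0667.

```bash
echo '[[[0,0,0],[0,0,0],0.45],[[0,0,0],[0,0,0],0.45],[[0,0,0],[0,0,0],0.45],[[0,0,0],[0,0,-0.0167],0.45],[[0,0,0],[0,0,-0.0667],0.45],[[0,0,0],[0,0,-0.0833],0.45],[[0,0,0],[0,0,-0.0333],0.45],[[0,0,0],[0,0,0],0.5]]' > path.dat && python3 drive.py path.dat
python3 - <<'E'
from h import *
p,P=cloud('side'); print(*bars(p,P,12,35,(300,900,120,600)),'tub',*bars(p,P,12,60,(430,545,-75,45),120,10),sep='\n ')
at((486.8,239.7,120),1.39-np.pi/2)
E
```

```text
time: 20.6
eef_pos: [516.5, -17.0, 154.8]
tcp_rot: [[0.0, 1.0, 0.007], [1.0, -0.0, -0.001], [-0.001, 0.007, -1.0]]
force: [0.1, -0.5, -1.0]
gripper_width: 0.489
grip_force: 0.0
(array([485.7, 238.9]), np.float64(1.395), array([64. , 23.9]), np.float64(21.5), 417)
 (array([587.8, 361.6]), np.float64(-0.894), array([23.6, 64.5]), np.float64(21.6), 539)
 (array([481.6, 362.9]), np.float64(0.196), array([62.7, 20.6]), np.float64(22.0), 448)
 tub
 (array([515. , -19.3]), np.float64(1.536), array([50.4, 17.3]), np.float64(22.6), 127)
tool d at start frame [256.6 -28.5  32.4] after turn [247.3 -74.   32.7] rotvec [0.004 0.    0.181] q6 -0.17 t 20.65 tcp [515.1 -16.8 152.7] yaw -0.0
```

In the tool's units: 43 mm / 600 = 0.0717, 42 mm / 600 = 0.07, 0.09 rad / 4 = 0.0225.

```bash
echo '[[[0,0,0],[0.0717,-0.0083,0],0.5],[[0,0,0],[0.0717,-0.0083,0],0.5],[[0,0,0],[0.0717,-0.0083,0],0.5],[[0,0,0],[0.0717,-0.0083,0],0.5],[[0,0,0],[0.0717,-0.0083,0],0.5],[[0,0,0],[0.07,-0.0067,0],0.5],[[0,0,0.0225],[0,0,0.025],0.5],[[0,0,0.0225],[0,0,0.025],0.5]]' > path.dat && python3 drive.py path.dat >/dev/null
echo '[[[0,0,0],[0,0,0],0.5],[[0,0,0],[0,0,0],0.5]]' > path.dat && python3 drive.py path.dat
python3 - <<'E'
from h import *
at((486.9,239.5,27),1.395-np.pi/2)
E
```

```text
time: 21.65
eef_pos: [483.8, 239.9, 119.6]
tcp_rot: [[0.177, 0.984, -0.003], [0.984, -0.177, -0.001], [-0.002, -0.003, -1.0]]
force: [-0.2, 0.1, 1.0]
gripper_width: 0.498
grip_force: 0.0
tool d at start frame [ 0.3  3.3 92.6] after turn [ 0.2  3.1 92.6] rotvec [-0.003  0.002 -0.002] q6 0.51 t 21.65 tcp [483.8 239.9 119.6] yaw -0.178
```

In the tool's units: 40 mm / 600 = 0.0667, 30 mm / 600 = 0.05.

```bash
echo '[[[0,0,0],[0,0.0033,0.0667],0.5],[[0,0,0],[0,0,0.05],0.5],[[0,0,0],[0,0,0.025],0.5],[[0,0,0],[0,0,0.01],0.5],[[0,0,0],[0,0,0.0033],0.5],[[0,0,0],[0,0,0],0.5]]' > path.dat && python3 drive.py path.dat
echo '[[[0,0,0],[0,0,0],0],[[0,0,0],[0,0,0],0],[[0,0,0],[0,0,0],0],[[0,0,0],[0,0,0],0],[[0,0,0],[0,0,0],0]]' > path.dat && python3 drive.py path.dat
echo '[[[0,0,0],[0,0,-0.0167],0],[[0,0,0],[0,0,-0.05],0],[[0,0,0],[0,0,-0.0833],0],[[0,0,0],[0,0,-0.0833],0],[[0,0,0],[0,0,0],0]]' > path.dat && python3 drive.py path.dat
python3 - <<'E'
from h import *
at((462,-16.5,100),0)
E
```

```text
time: 22.25
eef_pos: [487.6, 240.0, 28.4]
tcp_rot: [[0.179, 0.984, 0.001], [0.984, -0.179, 0.0], [0.0, 0.001, -1.0]]
force: [-0.2, 0.2, 1.2]
gripper_width: 0.502
grip_force: 0.0
time: 22.75
eef_pos: [487.3, 240.2, 28.4]
tcp_rot: [[0.179, 0.984, 0.001], [0.984, -0.179, 0.0], [0.0, 0.001, -1.0]]
force: [-1.1, -0.3, 7.0]
gripper_width: 0.27
grip_force: 30.0
time: 23.25
eef_pos: [491.3, 241.6, 174.7]
tcp_rot: [[0.179, 0.984, 0.012], [0.984, -0.179, 0.004], [0.006, 0.011, -1.0]]
force: [1.0, 0.4, 0.0]
gripper_width: 0.271
grip_force: 30.0
tool d at start frame [-259.6   16.6   73.4] after turn [-258.1  -29.3   74.7] rotvec [ 0.011 -0.005 -0.18 ] q6 0.51 t 23.25 tcp [491.3 241.6 174.7] yaw -0.18
```

In the tool's units: -43 mm / 600 = -0.0717, -42 mm / 600 = -0.07, -0.09 rad / 4 = -0.0225.

```bash
echo '[[[0,0,-0.0225],[0,0,0],0],[[0,0,-0.0225],[0,0,0],0],[[0,0,0],[-0.0717,-0.0067,0],0],[[0,0,0],[-0.0717,-0.0067,0],0],[[0,0,0],[-0.0717,-0.0067,0],0],[[0,0,0],[-0.0717,-0.0067,0],0],[[0,0,0],[-0.0717,-0.0083,0.0333],0],[[0,0,0],[-0.07,-0.0083,0.0333],0]]' > path.dat && python3 drive.py path.dat >/dev/null
echo '[[[0,0,0],[0,0,0.05],0],[[0,0,0],[0,0,0],0],[[0,0,0],[0,0,0],0]]' > path.dat && python3 drive.py path.dat
python3 - <<'E'
from h import *
at((462,-16.5,31.5),0)
E
```

```text
time: 24.35
eef_pos: [460.0, -16.7, 97.5]
tcp_rot: [[0.0, 1.0, -0.002], [1.0, -0.0, 0.001], [0.001, -0.002, -1.0]]
force: [0.2, -0.3, -0.7]
gripper_width: 0.271
grip_force: 30.0
tool d at start frame [ 0.1  2.1 66. ] after turn [ 0.2  2.  66. ] rotvec [-0.002 -0.001 -0.   ] q6 -0.19 t 24.35 tcp [460.  -16.7  97.5] yaw -0.0
```

In the tool's units: 20 mm / 600 = 0.0333, 18 mm / 600 = 0.03.

```bash
echo '[[[0,0,0],[0,0.0017,0.025],0],[[0,0,0],[0,0,0.0333],0],[[0,0,0],[0,0,0.03],0],[[0,0,0],[0,0,0.0133],0],[[0,0,0],[0,0,0.0067],0],[[0,0,0],[0,0,0.0017],0],[[0,0,0],[0,0,0],0]]' > path.dat && python3 drive.py path.dat
echo '[[[0,0,0],[0,0,0],0.45],[[0,0,0],[0,0,0],0.45],[[0,0,0],[0,0,0],0.45],[[0,0,0],[0,0,-0.0167],0.45],[[0,0,0],[0,0,-0.0667],0.45],[[0,0,0],[0,0,-0.0833],0.45],[[0,0,0],[0,0,-0.0333],0.45],[[0,0,0],[0,0,0],0.5]]' > path.dat && python3 drive.py path.dat
python3 - <<'E'
from h import *
p,P=cloud('side'); print(*bars(p,P,12,35,(300,900,120,600)),'tub',*bars(p,P,12,60,(430,545,-75,45),120,10),sep='\n ')
at((589,362.2,120),-.894+np.pi/2)
E
```

```text
time: 25.05
eef_pos: [462.5, -16.9, 32.4]
tcp_rot: [[-0.0, 1.0, 0.001], [1.0, 0.0, -0.0], [-0.0, 0.001, -1.0]]
force: [0.8, -0.0, -0.3]
gripper_width: 0.271
grip_force: 30.0
time: 25.85
eef_pos: [464.4, -17.5, 155.5]
tcp_rot: [[0.0, 1.0, 0.007], [1.0, -0.0, -0.001], [-0.001, 0.007, -1.0]]
force: [0.6, 0.3, 1.0]
gripper_width: 0.493
grip_force: 0.0
(array([587.4, 361.9]), np.float64(-0.886), array([23.7, 64.8]), np.float64(21.7), 536)
 (array([481.6, 362.8]), np.float64(0.194), array([62.6, 20.4]), np.float64(21.6), 445)
 tub
 (array([514.4, -19.7]), np.float64(-1.554), array([17.5, 53.1]), np.float64(22.5), 126)
 (array([462.7, -22.2]), np.float64(1.549), array([52.1, 17.9]), np.float64(22.5), 142)
tool d at start frame [379.5 125.7  33.8] after turn [216.9 335.8  33.6] rotvec [ 0.004  0.002 -0.677] q6 -0.19 t 25.9 tcp [463.1 -17.2 153.6] yaw -0.0
```

In the tool's units: 42 mm / 600 = 0.07, 14 mm / 600 = 0.0233.

```bash
echo '[[[0,0,0],[0.07,0.0233,0],0.5],[[0,0,0],[0.07,0.0233,0],0.5],[[0,0,0],[0.07,0.0233,0],0.5],[[0,0,0],[0.07,0.0233,0],0.5],[[0,0,0],[0.07,0.0233,0],0.5],[[0,0,0],[0.07,0.0233,0],0.5],[[0,0,0],[0.07,0.0233,0],0.5],[[0,0,0],[0.07,0.0233,0],0.5]]' > path.dat && python3 drive.py path.dat >/dev/null
echo '[[[0,0,0],[0.0717,0.0233,0],0.5],[[0,0,-0.0338],[0,0,0.01],0.5],[[0,0,-0.0338],[0,0,0.0117],0.5],[[0,0,-0.0338],[0,0,0.0117],0.5],[[0,0,-0.0338],[0,0,0.0117],0.5],[[0,0,-0.0338],[0,0,0.0117],0.5],[[0,0,0],[0,0,0],0.5],[[0,0,0],[0,0,0],0.5]]' > path.dat && python3 drive.py path.dat
python3 - <<'E'
from h import *
at((589,362.2,27),-.888+np.pi/2)
E
```

```text
time: 27.5
eef_pos: [587.0, 361.5, 116.1]
tcp_rot: [[-0.622, 0.783, -0.003], [0.783, 0.622, -0.001], [0.001, -0.003, -1.0]]
force: [-0.3, 1.3, -0.0]
gripper_width: 0.5
grip_force: 0.0
tool d at start frame [-0.7  2.3 89.1] after turn [-0.7  2.  89.1] rotvec [-0.003 -0.001 -0.012] q6 -0.22 t 27.5 tcp [587.  361.5 116.1] yaw 0.671
```

In the tool's units: 40 mm / 600 = 0.0667, 27 mm / 600 = 0.045.

```bash
echo '[[[0,0,0],[0,0.0017,0.0667],0.5],[[0,0,0],[0,0,0.045],0.5],[[0,0,0],[0,0,0.0233],0.5],[[0,0,0],[0,0,0.01],0.5],[[0,0,0],[0,0,0.0033],0.5],[[0,0,0],[0,0,0],0.5]]' > path.dat && python3 drive.py path.dat
echo '[[[0,0,0],[0,0,0],0],[[0,0,0],[0,0,0],0],[[0,0,0],[0,0,0],0],[[0,0,0],[0,0,0],0],[[0,0,0],[0,0,0],0]]' > path.dat && python3 drive.py path.dat
echo '[[[0,0,0],[0,0,-0.0167],0],[[0,0,0],[0,0,-0.05],0],[[0,0,0],[0,0,-0.0833],0],[[0,0,0],[0,0,-0.0833],0],[[0,0,0],[0,0,0],0],[[0,0,0],[0,0,0],0]]' > path.dat && python3 drive.py path.dat
python3 - <<'E'
from h import *
at((488,3.5,120),np.pi/2)
E
```

```text
time: 28.1
eef_pos: [589.5, 362.9, 29.6]
tcp_rot: [[-0.624, 0.781, 0.001], [0.781, 0.624, 0.001], [-0.0, 0.001, -1.0]]
force: [0.0, 0.6, -0.4]
gripper_width: 0.498
grip_force: 0.0
time: 28.6
eef_pos: [589.2, 362.8, 29.6]
tcp_rot: [[-0.625, 0.781, 0.001], [0.781, 0.625, 0.0], [-0.0, 0.001, -1.0]]
force: [-0.2, -0.7, 5.9]
gripper_width: 0.272
grip_force: 30.0
time: 29.2
eef_pos: [589.5, 363.0, 170.8]
tcp_rot: [[-0.625, 0.781, 0.003], [0.781, 0.625, 0.001], [-0.001, 0.003, -1.0]]
force: [0.2, -0.4, -0.4]
gripper_width: 0.272
grip_force: 30.0
tool d at start frame [-217.2 -304.    49.9] after turn [ 101.5 -359.5   50.8] rotvec [ 0.003  0.002 -0.896] q6 -0.22 t 29.2 tcp [589.5 363.  170.8] yaw 0.675
```

The rows are not in the units I measure in: shifts go in shares of 600 mm and turns go in shares of 4 rad. I convert before sending: -38 mm / 600 = -0.0633, -28 mm / 600 = -0.0467.

```bash
echo '[[[0,0,0],[-0.045,-0.0633,0],0],[[0,0,0],[-0.045,-0.0633,0],0],[[0,0,0],[-0.045,-0.0633,0],0],[[0,0,0],[-0.045,-0.0633,0],0],[[0,0,0],[-0.045,-0.0633,0],0],[[0,0,0],[-0.045,-0.0633,0],0],[[0,0,0],[-0.045,-0.0633,0],0],[[0,0,0],[-0.0467,-0.0633,0],0]]' > path.dat && python3 drive.py path.dat >/dev/null
echo '[[[0,0,-0.032],[0,0,0.0117],0],[[0,0,-0.032],[0,0,0.0117],0],[[0,0,-0.032],[0,0,0.0117],0],[[0,0,-0.032],[0,0,0.0117],0],[[0,0,-0.032],[0,0,0.0117],0],[[0,0,-0.032],[0,0,0.0133],0],[[0,0,-0.032],[0,0,0.0117],0],[[0,0,0],[0,0,0],0]]' > path.dat && python3 drive.py path.dat
python3 - <<'E'
from h import *
at((488,4.5,51.5),np.pi/2)
E
```

```text
time: 30.8
eef_pos: [484.4, 3.5, 116.5]
tcp_rot: [[-1.0, -0.001, -0.006], [-0.001, 1.0, 0.001], [0.006, 0.001, -1.0]]
force: [-0.1, 0.5, -1.1]
gripper_width: 0.274
grip_force: 30.0
tool d at start frame [-3.9  0.9 64.9] after turn [-3.6  1.  65. ] rotvec [ 0.001 -0.006  0.001] q6 -1.71 t 30.8 tcp [484.4   3.5 116.5] yaw 1.572
```

In the tool's units: 20 mm / 600 = 0.0333, 14 mm / 600 = 0.0233.

```bash
echo '[[[0,0,0],[-0.0033,0.005,0.0333],0],[[0,0,0],[0,0,0.0333],0],[[0,0,0],[0,0,0.0233],0],[[0,0,0],[0,0,0.0117],0],[[0,0,0],[0,0,0.005],0],[[0,0,0],[0,0,0],0]]' > path.dat && python3 drive.py path.dat
echo '[[[0,0,0],[0,0,0.0017],0],[[0,0,0],[0,0,0],0]]' > path.dat && python3 drive.py path.dat
```

```text
time: 31.4
eef_pos: [488.6, 6.3, 54.5]
tcp_rot: [[-1.0, 0.001, -0.001], [0.001, 1.0, 0.0], [0.001, 0.0, -1.0]]
force: [-0.4, 0.3, -0.2]
gripper_width: 0.273
grip_force: 30.0
time: 31.6
eef_pos: [489.4, 6.2, 54.3]
tcp_rot: [[-1.0, 0.0, 0.001], [0.0, 1.0, -0.0], [-0.001, -0.0, -1.0]]
force: [0.2, -0.0, 0.2]
gripper_width: 0.27
grip_force: 30.0
```

In the tool's units: 3 mm / 600 = 0.005.

```bash
echo '[[[0,0,0],[0,0,0.005],0],[[0,0,0],[0,0,0],0],[[0,0,0],[0,0,0],0]]' > path.dat && python3 drive.py path.dat
echo '[[[0,0,0],[0,0,0.0017],0],[[0,0,0],[0,0,0],0]]' > path.dat && python3 drive.py path.dat
```

```text
time: 31.9
eef_pos: [488.9, 6.2, 50.8]
tcp_rot: [[-1.0, -0.0, -0.0], [-0.0, 1.0, -0.0], [0.0, -0.0, -1.0]]
force: [-0.4, -0.2, 0.0]
gripper_width: 0.272
grip_force: 30.0
time: 32.1
eef_pos: [488.9, 6.2, 49.7]
tcp_rot: [[-1.0, -0.0, -0.0], [-0.0, 1.0, -0.0], [0.0, -0.0, -1.0]]
force: [0.2, -0.7, -0.6]
gripper_width: 0.269
grip_force: 30.0
```

In the tool's units: -50 mm / 600 = -0.0833, -40 mm / 600 = -0.0667.

```bash
echo '[[[0,0,0],[0,0,0],0.4],[[0,0,0],[0,0,0],0.4],[[0,0,0],[0,0,0],0.4],[[0,0,0],[0,0,-0.0167],0.4],[[0,0,0],[0,0,-0.0667],0.4],[[0,0,0],[0,0,-0.0833],0.4],[[0,0,0],[0,0,0],0.5],[[0,0,0],[0,0,0],0.5]]' > path.dat && python3 drive.py path.dat
python3 - <<'E'
from h import *
for n in('side','top'):
    p,P=cloud(n); print(n,*bars(p,P,12,35,(300,900,120,600)),'tub',*bars(p,P,12,60,(430,545,-75,45),120,10),sep='\n ')
at((483,363.5,120),.15+np.pi/2)
E
```

```text
time: 32.9
eef_pos: [490.0, 6.1, 151.6]
tcp_rot: [[-1.0, -0.0, 0.004], [-0.0, 1.0, -0.001], [-0.004, -0.001, -1.0]]
force: [-0.6, 0.3, -0.9]
gripper_width: 0.492
grip_force: 0.0
side
 (array([481.6, 362.8]), np.float64(0.181), array([62.5, 21. ]), np.float64(21.9), 445)
 tub
 (array([462.9, -14.5]), np.float64(1.46), array([68.5, 25.2]), np.float64(24.3), 200)
top
 (array([483.7, 367.5]), np.float64(0.114), array([61.8, 22.8]), np.float64(22.5), 185)
 tub
 (array([464.9, -11.9]), np.float64(1.522), array([58.2, 23.2]), np.float64(24.1), 182)
tool d at start frame [  5.  357.1  29.4] after turn [-48.4 353.9  29.3] rotvec [ 0.    -0.001 -0.15 ] q6 -1.7 t 33.0 tcp [488.1   6.4 149.3] yaw 1.571
```

In the tool's units: 45 mm / 600 = 0.075, 0.7 mm / 600 = 0.0012.

```bash
echo '[[[0,0,0],[0.0012,0.075,0],0.5],[[0,0,0],[0.0012,0.075,0],0.5],[[0,0,0],[0.0012,0.075,0],0.5],[[0,0,0],[0.0012,0.075,0],0.5],[[0,0,0],[0.0012,0.075,0],0.5],[[0,0,0],[0.0012,0.075,0],0.5],[[0,0,0],[0.0012,0.075,0],0.5],[[0,0,0],[0.0012,0.075,0],0.5]]' > path.dat && python3 drive.py path.dat >/dev/null
echo '[[[0,0,-0.0275],[0,0,0.025],0.5],[[0,0,0],[0,0,0.025],0.5],[[0,0,0],[0,0,0],0.5],[[0,0,0],[0,0,0],0.5]]' > path.dat && python3 drive.py path.dat
python3 - <<'E'
from h import *
at((482.5,366.3,27),.11+np.pi/2)
E
```

```text
time: 34.2
eef_pos: [482.2, 365.5, 118.2]
tcp_rot: [[-0.994, -0.109, -0.003], [-0.109, 0.994, -0.002], [0.003, -0.002, -1.0]]
force: [-0.2, 0.6, -0.4]
gripper_width: 0.5
grip_force: 0.0
tool d at start frame [-0.7  0.9 91.2] after turn [-0.4  0.8 91.2] rotvec [-0.002 -0.003 -0.   ] q6 -1.15 t 34.2 tcp [482.2 365.5 118.2] yaw 1.68
```

In the tool's units: 40 mm / 600 = 0.0667, 28 mm / 600 = 0.0467.

```bash
echo '[[[0,0,0],[0,0,0.0667],0.5],[[0,0,0],[0,0,0.0467],0.5],[[0,0,0],[0,0,0.025],0.5],[[0,0,0],[0,0,0.01],0.5],[[0,0,0],[0,0,0.0033],0.5],[[0,0,0],[0,0,0],0.5]]' > path.dat && python3 drive.py path.dat
echo '[[[0,0,0],[0,0,0],0],[[0,0,0],[0,0,0],0],[[0,0,0],[0,0,0],0],[[0,0,0],[0,0,0],0],[[0,0,0],[0,0,0],0]]' > path.dat && python3 drive.py path.dat
echo '[[[0,0,0],[0,0,-0.0167],0],[[0,0,0],[0,0,-0.05],0],[[0,0,0],[0,0,-0.0833],0],[[0,0,0],[0,0,-0.0833],0],[[0,0,0],[0,0,0],0],[[0,0,0],[0,0,0],0]]' > path.dat && python3 drive.py path.dat
python3 - <<'E'
from h import *
at((488.3,-40,120),np.pi/2)
E
```

```text
time: 34.8
eef_pos: [484.1, 366.6, 29.6]
tcp_rot: [[-0.994, -0.11, 0.001], [-0.11, 0.994, 0.001], [-0.001, 0.001, -1.0]]
force: [-0.5, 0.2, -0.5]
gripper_width: 0.498
grip_force: 0.0
time: 35.3
eef_pos: [483.7, 366.6, 29.5]
tcp_rot: [[-0.994, -0.11, 0.001], [-0.11, 0.994, 0.001], [-0.001, 0.0, -1.0]]
force: [-1.2, 0.6, 5.4]
gripper_width: 0.267
grip_force: 30.0
time: 35.9
eef_pos: [484.0, 366.6, 170.5]
tcp_rot: [[-0.994, -0.11, 0.003], [-0.11, 0.994, 0.002], [-0.003, 0.001, -1.0]]
force: [-0.4, -0.1, -1.9]
gripper_width: 0.271
grip_force: 30.0
tool d at start frame [  40.5 -404.7   49.9] after turn [  -4.3 -406.6   50.5] rotvec [0.001 0.003 0.11 ] q6 -1.15 t 35.9 tcp [484.  366.6 170.5] yaw 1.681
```

In the tool's units: -45 mm / 600 = -0.075, -0.5 mm / 600 = -0.0008, 0.11 rad / 4 = 0.0275.

```bash
echo '[[[0,0,0.0275],[0,0,0],0],[[0,0,0],[-0.0008,-0.075,0],0],[[0,0,0],[-0.0008,-0.075,0],0],[[0,0,0],[-0.0008,-0.075,0],0],[[0,0,0],[-0.0008,-0.075,0],0],[[0,0,0],[-0.0008,-0.075,0],0],[[0,0,0],[-0.0008,-0.075,0],0],[[0,0,0],[-0.0008,-0.075,0],0]]' > path.dat && python3 drive.py path.dat >/dev/null
echo '[[[0,0,0],[-0.0008,-0.075,0],0],[[0,0,0],[-0.0005,-0.0767,0],0],[[0,0,0],[0,0,0.0333],0],[[0,0,0],[0,0,0.05],0],[[0,0,0],[0,0,0],0],[[0,0,0],[0,0,0],0]]' > path.dat && python3 drive.py path.dat
python3 - <<'E'
from h import *
at((488.5,-40,51.5),np.pi/2)
E
```

```text
time: 37.3
eef_pos: [485.9, -39.3, 117.6]
tcp_rot: [[-1.0, -0.0, -0.004], [-0.0, 1.0, 0.001], [0.004, 0.001, -1.0]]
force: [0.4, 0.4, -0.2]
gripper_width: 0.273
grip_force: 30.0
tool d at start frame [-2.9 -0.7 66.1] after turn [-2.6 -0.7 66.1] rotvec [ 0.001 -0.004  0.   ] q6 -1.79 t 37.3 tcp [485.9 -39.3 117.6] yaw 1.571
```

In the tool's units: 20 mm / 600 = 0.0333, 16 mm / 600 = 0.0267.

```bash
echo '[[[0,0,0],[-0.0017,-0.0017,0.0333],0],[[0,0,0],[0,0,0.0333],0],[[0,0,0],[0,0,0.0267],0],[[0,0,0],[0,0,0.0117],0],[[0,0,0],[0,0,0.0067],0],[[0,0,0],[0,0,0],0],[[0,0,0],[0,0,0],0]]' > path.dat && python3 drive.py path.dat
echo '[[[0,0,0],[0,0,0.0017],0],[[0,0,0],[0,0,0],0]]' > path.dat && python3 drive.py path.dat
```

```text
time: 38.0
eef_pos: [489.2, -40.8, 52.5]
tcp_rot: [[-1.0, -0.0, 0.001], [-0.0, 1.0, -0.0], [-0.001, -0.0, -1.0]]
force: [0.2, -0.4, -0.8]
gripper_width: 0.273
grip_force: 30.0
time: 38.2
eef_pos: [488.9, -40.8, 51.2]
tcp_rot: [[-1.0, -0.0, 0.001], [-0.0, 1.0, -0.0], [-0.001, -0.0, -1.0]]
force: [-0.3, -0.2, -0.6]
gripper_width: 0.268
grip_force: 30.0
```

In the tool's units: -50 mm / 600 = -0.0833, -40 mm / 600 = -0.0667.

```bash
echo '[[[0,0,0],[0,0,0.0025],0],[[0,0,0],[0,0,0],0],[[0,0,0],[0,0,0],0.4],[[0,0,0],[0,0,0],0.4],[[0,0,0],[0,0,0],0.4],[[0,0,0],[0,0,-0.0167],0.4],[[0,0,0],[0,0,-0.0667],0.4],[[0,0,0],[0,0,-0.0833],0.4]]' > path.dat && python3 drive.py path.dat
echo '[[[0,0,0],[0,-0.0667,0],1],[[0,0,0],[0,-0.0667,0],1],[[0,0,0],[0,-0.0667,0],1],[[0,0,0],[0,-0.0667,0],1],[[0,0,0],[0,-0.0667,0],1],[[0,0,0],[0,-0.0667,0],1],[[0,0,0],[0,0,0],1],[[0,0,0],[0,0,0],1]]' > path.dat && python3 drive.py path.dat
python3 - <<'E'
from h import *
for n in('top','side'):
    p,P=cloud(n,f'pics/{n}4.png'); x,y,z=np.moveaxis(P,-1,0); r,g,b=np.moveaxis(p,-1,0)
    m=(np.hypot(x-488,y+16.5)<66); print(n,'mat',*bars(p,P,12,35,(300,900,120,600)),'tub max z',np.nanpercentile(z[m],99),*bars(p,P,30,60,(430,545,-75,45),120,10),sep='\n ')
    c=np.array([525.8,-306.2]); rr=np.hypot(x-c[0],y-c[1])
    q=P[(rr<95)&(abs(z-41)<8)]; red=(r>120)&(g<70)&(b<70)&(rr<95)&(z>30)&(z<60); q=P[red]
    if len(q)>10: u,s,vt=np.linalg.svd(q[:,:2]-q[:,:2].mean(0)); print('red yaw',np.arctan2(vt[0,1],vt[0,0])%np.pi,q.mean(0),len(q))
    blk=(p.min(-1)>110)&(rr<40)&(abs(z-79)<6); print('block',P[blk].mean(0) if blk.any() else None)
a=cv2.imread('pics/top4.png')[150:310,120:440]; b=cv2.imread('pics/side4.png')[110:290,180:400]
cv2.imwrite('pics/c4.png',cv2.vconcat([cv2.resize(a,(640,320)),cv2.resize(b,(640,280))[:, :]])); 
at((525.8,-306.2,73.2),np.pi/2)
E
```

```text
time: 39.0
eef_pos: [486.9, -40.4, 149.4]
tcp_rot: [[-1.0, -0.0, -0.005], [-0.0, 1.0, 0.001], [0.005, 0.001, -1.0]]
force: [0.6, 0.5, -0.4]
gripper_width: 0.398
grip_force: 0.0
time: 39.8
eef_pos: [488.4, -281.2, 149.7]
tcp_rot: [[-1.0, 0.002, 0.0], [0.002, 1.0, 0.0], [-0.0, 0.0, -1.0]]
force: [1.0, 0.6, -0.2]
gripper_width: 1.003
grip_force: 0.0
top
 mat
 tub max z
 44.94784837332925
 (array([490.3,   8.1]), np.float64(-0.024), array([22.1, 63.3]), np.float64(41.5), 209)
 (array([488.5, -38.5]), np.float64(-0.035), array([22.1, 63.7]), np.float64(41.4), 207)
red yaw 1.4051307444598278 [ 527.60322292 -222.40278771   46.56436711] 26
block [ 523.79556608 -296.4941896    78.78360168]
side
 mat
 tub max z
 43.20444595479556
 (array([485.6, -40.8]), np.float64(0.002), array([63.1, 25.7]), np.float64(40.4), 246)
 (array([488.4,   6.4]), np.float64(-0.006), array([26.3, 63.7]), np.float64(40.5), 266)
block [ 530.67165858 -304.99095556   78.26194236]
tool d at start frame [-37.7 -26.8  76.1] after turn [-37.6 -26.7  76.2] rotvec [ 0.001 -0.001  0.   ] q6 -2.21 t 39.9 tcp [ 488.2 -279.5  149.4] yaw 1.571
```

View pics/c4.png

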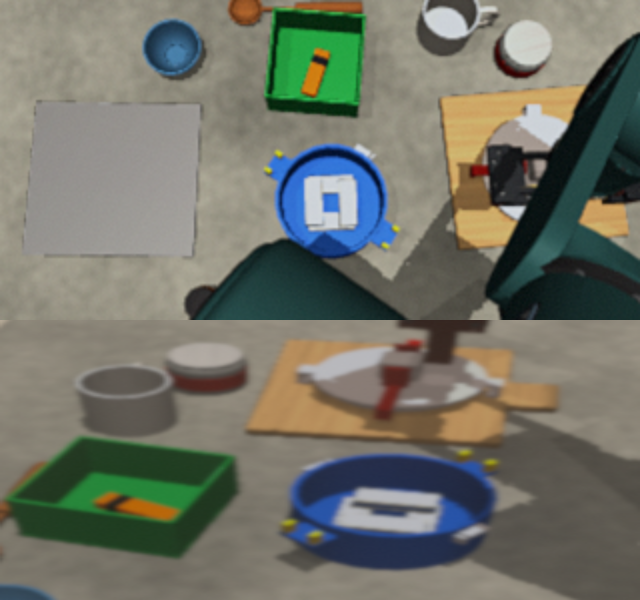

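The mat is empty and all four bars lie in two flat layers in the tub, with their top faces at z of about 41. The absorber is in the caddy and the cap is on the board. Next I regrip the cap.

In the tool's units: -37.6 mm / 600 = -0.0627, -26.7 mm / 600 = -0.0445.

```bash
echo '[[[0,0,0],[-0.0627,-0.0445,0],1],[[0,0,0],[0,0,0.05],1],[[0,0,0],[0,0,0.0417],1],[[0,0,0],[0,0,0.0233],1],[[0,0,0],[0,0,0.01],1],[[0,0,0],[0,0,0],1],[[0,0,0],[0,0,0],1]]' > path.dat && python3 drive.py path.dat
echo '[[[0,0,0],[0,0,0],0.2],[[0,0,0],[0,0,0],0.2],[[0,0,0],[0,0,0],0.2],[[0,0,0],[0,0,0],0.2],[[0,0,0],[0,0,0],0.2],[[0,0,0],[0,0,0],0.2],[[0,0,0],[0,0,0],0.2],[[0,0,0],[0,0,0],0.2]]' > path.dat && python3 drive.py path.dat
```

```text
time: 40.6
eef_pos: [526.8, -307.5, 75.2]
tcp_rot: [[-1.0, -0.001, 0.001], [-0.001, 1.0, -0.001], [-0.001, -0.001, -1.0]]
force: [0.0, -0.9, -0.0]
gripper_width: 0.999
grip_force: 0.0
time: 41.4
eef_pos: [526.5, -307.1, 75.1]
tcp_rot: [[-1.0, 0.0, 0.001], [0.0, 1.0, 0.0], [-0.001, 0.0, -1.0]]
force: [-1.3, 3.8, 8.9]
gripper_width: 0.549
grip_force: 30.0
```

In the tool's units: -50 mm / 600 = -0.0833, -40 mm / 600 = -0.0667.

```bash
echo '[[[0,0,0],[0,0,-0.0167],0.2],[[0,0,0],[0,0,-0.0333],0.2],[[0,0,0],[0,0,-0.0667],0.2],[[0,0,0],[0,0,-0.0833],0.2],[[0,0,0],[0,0,0],0.2],[[0,0,0],[0,0,0],0.2]]' > path.dat && python3 drive.py path.dat
python3 - <<'E'
from h import *
at((489.5,-16.8,190),np.pi/2)
E
```

```text
time: 42.0
eef_pos: [526.7, -308.0, 195.6]
tcp_rot: [[-1.0, -0.0, 0.002], [-0.0, 1.0, -0.002], [-0.002, -0.002, -1.0]]
force: [-0.0, -0.8, -3.5]
gripper_width: 0.549
grip_force: 30.0
tool d at start frame [ 37.2 291.2   4.9] after turn [ 37.2 291.2   5.6] rotvec [-0.002  0.002  0.   ] q6 -2.21 t 42.0 tcp [ 526.7 -308.   195.6] yaw 1.571
```

In the tool's units: 41.5 mm / 600 = 0.0692, 6 mm / 600 = 0.01.

```bash
echo '[[[0,0,0],[0.0083,0.0692,0],0.2],[[0,0,0],[0.0083,0.0692,0],0.2],[[0,0,0],[0.0083,0.0692,0],0.2],[[0,0,0],[0.0083,0.0692,0],0.2],[[0,0,0],[0.0083,0.0692,0],0.2],[[0,0,0],[0.01,0.0692,0],0.2],[[0,0,0],[0.01,0.0692,0],0.2],[[0,0,0],[0,0,0],0.2]]' > path.dat && python3 drive.py path.dat
echo '[[[0,0,0],[0,0,0.05],0.2],[[0,0,0],[0,0,0.025],0.2],[[0,0,0],[0,0,0],0.2],[[0,0,0],[0,0,0],0.2],[[0,0,0],[0,0,0],0.2]]' > path.dat && python3 drive.py path.dat
python3 - <<'E'
from h import *
at((489.5,-16.8,114.5),np.pi/2)
E
```

```text
time: 42.8
eef_pos: [485.4, -12.4, 192.0]
tcp_rot: [[-1.0, -0.004, -0.007], [-0.004, 1.0, 0.003], [0.007, 0.003, -1.0]]
force: [-1.1, -0.7, -2.0]
gripper_width: 0.548
grip_force: 30.0
time: 43.3
eef_pos: [489.6, -17.5, 149.5]
tcp_rot: [[-1.0, 0.0, 0.0], [0.0, 1.0, -0.0], [-0.0, -0.0, -1.0]]
force: [-0.3, -0.0, -3.0]
gripper_width: 0.548
grip_force: 30.0
tool d at start frame [ 0.1  0.7 35. ] after turn [ 0.1  0.7 35. ] rotvec [-0.  0. -0.] q6 -1.75 t 43.3 tcp [489.6 -17.5 149.5] yaw 1.57
```

In the tool's units: 10 mm / 600 = 0.0167, 6 mm / 600 = 0.01.

```bash
echo '[[[0,0,0],[0,0.0012,0.0167],0.2],[[0,0,0],[0,0,0.0167],0.2],[[0,0,0],[0,0,0.01],0.2],[[0,0,0],[0,0,0.005],0.2],[[0,0,0],[0,0,0],0.2],[[0,0,0],[0,0,0],0.2]]' > path.dat && python3 drive.py path.dat
echo '[[[0,0,0],[0,0,0.005],0.2],[[0,0,0],[0,0,0],0.2],[[0,0,0],[0,0,0],0.2]]' > path.dat && python3 drive.py path.dat
```

```text
time: 43.9
eef_pos: [489.3, -16.3, 120.3]
tcp_rot: [[-1.0, -0.0, -0.0], [-0.0, 1.0, -0.0], [0.0, -0.0, -1.0]]
force: [0.4, -0.7, -2.7]
gripper_width: 0.547
grip_force: 30.0
time: 44.2
eef_pos: [489.3, -16.3, 117.3]
tcp_rot: [[-1.0, -0.0, 0.0], [-0.0, 1.0, -0.0], [-0.0, -0.0, -1.0]]
force: [0.1, -0.7, -2.5]
gripper_width: 0.55
grip_force: 30.0
```

In the tool's units: 2 mm / 600 = 0.0033.

```bash
echo '[[[0,0,0],[0,0,0.0033],0.2],[[0,0,0],[0,0,0],0.2]]' > path.dat && python3 drive.py path.dat
echo '[[[0,0,0],[0,0,0.0017],0.2],[[0,0,0],[0,0,0],0.2]]' > path.dat && python3 drive.py path.dat
echo '[[[0,0,0],[0,0,0.0017],0.2],[[0,0,0],[0,0,0],0.2]]' > path.dat && python3 drive.py path.dat
```

```text
time: 44.4
eef_pos: [489.1, -16.2, 115.1]
tcp_rot: [[-1.0, -0.0, -0.0], [-0.0, 1.0, -0.0], [0.0, -0.0, -1.0]]
force: [0.3, -0.6, -3.5]
gripper_width: 0.549
grip_force: 30.0
time: 44.6
eef_pos: [489.3, -16.3, 114.2]
tcp_rot: [[-1.0, -0.0, -0.0], [-0.0, 1.0, -0.0], [0.0, -0.0, -1.0]]
force: [0.5, -0.3, -2.8]
gripper_width: 0.553
grip_force: 30.0
time: 44.8
eef_pos: [489.3, -16.3, 114.1]
tcp_rot: [[-1.0, -0.0, 0.0], [-0.0, 1.0, -0.0], [-0.0, -0.0, -1.0]]
force: [-2.5, 0.1, 6.8]
gripper_width: 0.551
grip_force: 30.0
```

In the tool's units: 0.1 rad / 4 = 0.025.

```bash
echo '[[[0,0,0.025],[0,0,0],0.2],[[0,0,0.025],[0,0,0],0.2],[[0,0,0.025],[0,0,0],0.2],[[0,0,0.025],[0,0,0],0.2],[[0,0,0.025],[0,0,0],0.2],[[0,0,0.015],[0,0,0],0.2],[[0,0,0],[0,0,0],0.2]]' > path.dat && python3 drive.py path.dat
python3 -c "from h import *;o=manip.observe();print(o['torque']);at((488,-16.5,114),.972)"
echo '[[[0,0,0.0075],[0,0,0],0.2],[[0,0,0],[0,0,0],0.2]]' > path.dat && python3 drive.py path.dat
python3 -c "from h import *;o=manip.observe();print(o['torque']);at((488,-16.5,114),.972)"
```

```text
time: 45.5
eef_pos: [488.9, -16.7, 114.1]
tcp_rot: [[-0.847, 0.531, -0.0], [0.531, 0.847, -0.001], [-0.0, -0.001, -1.0]]
force: [-4.5, -2.3, 8.1]
gripper_width: 0.552
grip_force: 30.1
[-0.30212023  0.55147783  0.32486521]
tool d at start frame [ 0.9 -0.3  0.1] after turn [ 0.9 -0.3  0.1] rotvec [-0.001  0.     0.039] q6 -1.18 t 45.5 tcp [488.9 -16.7 114.1] yaw 1.011
time: 45.7
eef_pos: [488.8, -16.8, 114.0]
tcp_rot: [[-0.832, 0.555, -0.001], [0.555, 0.832, -0.001], [-0.0, -0.002, -1.0]]
force: [-4.2, -1.4, 8.4]
gripper_width: 0.554
grip_force: 30.1
[-0.30280551  0.703593    0.46835642]
tool d at start frame [ 0.8 -0.2  0. ] after turn [ 0.8 -0.2  0. ] rotvec [-0.002  0.     0.01 ] q6 -1.16 t 45.7 tcp [488.8 -16.8 114. ] yaw 0.982
```

In the tool's units: 0.015 rad / 4 = 0.0038.

```bash
echo '[[[0,0,0.0038],[0,0,0],0.2],[[0,0,0],[0,0,0],0.2],[[0,0,0],[0,0,0],0.2]]' > path.dat && python3 drive.py path.dat
python3 -c "from h import *;o=manip.observe();print(o['torque']);at((488,-16.5,114),.972)"
echo '[[[0,0,0],[0,0,0],1],[[0,0,0],[0,0,0],1],[[0,0,0],[0,0,0],1],[[0,0,0],[0,0,0],1],[[0,0,0],[0,0,0],1],[[0,0,0],[0,0,0],1]]' > path.dat && python3 drive.py path.dat
echo '[[[0,0,0],[0,0,-0.0167],1],[[0,0,0],[0,0,-0.05],1],[[0,0,0],[0,0,-0.0833],1],[[0,0,0],[0,0,-0.0833],1],[[0,0,0],[0.05,0.05,0],1],[[0,0,0],[0.05,0.05,0],1],[[0,0,0],[0.05,0.05,0],1],[[0,0,0],[0.05,0.05,0],1]]' > path.dat && python3 drive.py path.dat
echo '[[[0,0,0],[0.05,0.05,0],1],[[0,0,0],[0.05,0.05,0],1],[[0,0,0],[0.05,0.05,0],1],[[0,0,0],[0.05,0.05,0],1],[[0,0,0],[0,0,0],1]]' > path.dat && python3 drive.py path.dat
python3 - <<'E'
from h import *
for n in('top','side'):
    p,P=cloud(n,f'pics/{n}5.png'); x,y,z=np.moveaxis(P,-1,0); r,g,b=np.moveaxis(p,-1,0)
    rr=np.hypot(x-488,y+16.5); red=(r>120)&(g<70)&(b<70)&(z>60)&(z<140)&(rr<110); q=P[red]
    t=np.array([np.cos(.972),np.sin(.972)]); s=(q[:,:2]-[488,-16.5])@t
    print(n,len(q),'strip extent',s.min(),s.max(),'disc z',np.nanmedian(z[(rr<75)&(rr>45)]))
    low=q[q[:,2]<100]; u,_,vt=np.linalg.svd(low[:,:2]-low[:,:2].mean(0)); print(np.arctan2(vt[0,1],vt[0,0])%np.pi)
    hi=q[:,2]>105; print('tabs',np.percentile(s[hi],[2,98]) if hi.any() else None)
a=cv2.imread('pics/top5.png')[195:305,215:360]; b=cv2.imread('pics/side5.png')[180:280,250:380]
cv2.imwrite('pics/c5.png',cv2.hconcat([cv2.resize(a,(400,400),interpolation=2),cv2.resize(b,(400,400),interpolation=2)]))
E
```

```text
time: 46.0
eef_pos: [488.8, -16.8, 114.1]
tcp_rot: [[-0.824, 0.567, -0.001], [0.567, 0.824, -0.001], [-0.0, -0.002, -1.0]]
force: [-4.3, -1.7, 7.7]
gripper_width: 0.548
grip_force: 30.1
[-0.34930324  0.66750979  0.52761296]
tool d at start frame [ 0.8 -0.2  0.1] after turn [ 0.8 -0.2  0.1] rotvec [-0.002  0.    -0.004] q6 -1.14 t 46.0 tcp [488.8 -16.8 114.1] yaw 0.968
time: 46.6
eef_pos: [489.5, -16.3, 113.2]
tcp_rot: [[-0.822, 0.569, 0.0], [0.569, 0.822, -0.0], [-0.0, 0.0, -1.0]]
force: [0.8, -0.2, 0.3]
gripper_width: 0.998
grip_force: 0.0
time: 47.4
eef_pos: [458.4, 152.1, 254.3]
tcp_rot: [[-0.822, 0.569, 0.001], [0.569, 0.822, 0.0], [-0.001, 0.001, -1.0]]
force: [1.5, 1.0, -0.4]
gripper_width: 1.002
grip_force: 0.0
time: 47.9
eef_pos: [427.4, 322.1, 254.0]
tcp_rot: [[-0.825, 0.565, 0.001], [0.565, 0.825, 0.003], [0.001, 0.003, -1.0]]
force: [0.5, -0.4, 0.9]
gripper_width: 1.002
grip_force: 0.0
top 230 strip extent -89.93447686709631 94.28313125652005 disc z 80.6884293869582
0.9667359482691049
tabs [-30.20737028  35.35163372]
side 102 strip extent 31.062299947437484 93.39087010649108 disc z 79.0192209513973
0.982114349725909
tabs [31.10404457 33.10778644]
```

View pics/c5.png

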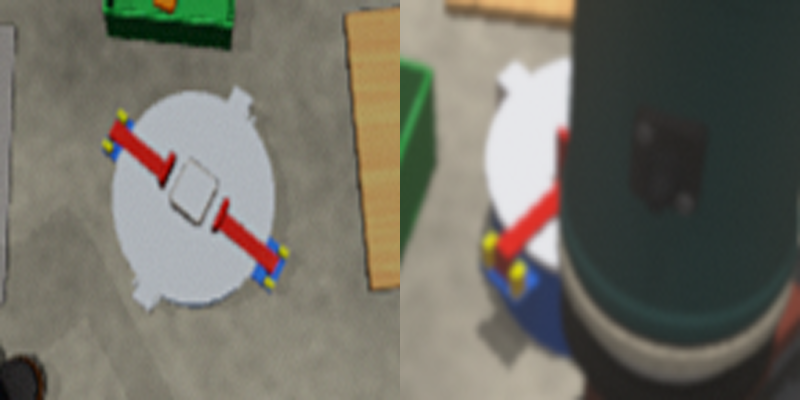

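Both bolts sit between their yellow posts, at about (120,130) and (275,260) in the crop. The tabs measure about 66 mm across, so they are fully sprung out, and the cap is back at its locked height and yaw.

```bash
python3 -c "from cell import manip, vision, ticket; print(ticket.job_done())"
```

```text
the job is handed in; nothing more can be done
None
```

The tub is refilled with all four bars and locked, the absorber is in the caddy, and the job is handed in at about 48 s of the 210 s allowed; no verdict was returned.

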